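Load and raise the tilting graver rest

ROBOT

A 6-joint arm with a two-finger parallel gripper is mounted at the origin on a cart in front of the work surface, level with it; the furniture and walls round the work are solid. World frame = base frame: x ahead of the robot, y to its left, z up, the work surface at z = 0. Lengths are in mm, angles in rad, forces in N, time in s.
With the tool pointing down it reaches from about 375 to 975 mm from the base axis. Payload 3.8 kg.
Tool frame: the origin (TCP) lies at the very end of the fingers, on their centre line; the grasp point (between the pads) lies 19 mm behind it; z points along the fingers, y is the direction in which the jaws open and shut (so a half turn about z gives the same grasp; the last joint's range is limited). The gripper opens to 88 mm and grips with 3 to 60 N. Pads are 18 mm wide; open, the fingers measure 123 mm over their backs; the gripper's body (75 mm by 187 mm) begins 45 mm behind the grasp point.
Start: joints at [1.309, 0.264, 1.604, -0, 1.274, -0.037], TCP at [150.463, 658.011, 238.706] pointing down, gripper open.
Joint ranges: [-2.63, 2.63], [-0.94, 2.18], [0.31, 2.57], [-1.31, 4.45], [0, 2.66], [-2.55, 2.55]. Speed limits (rad/s): [2.57, 2.57, 3.14, 3.14, 3.14, 3.14].

INTERFACE

Orientations are given as a 3x3 rotation matrix whose columns are the frame's x, y, z axes.
In Python, from bench import env gives the robot as it stands.
- The arm moves only by the tool play_rows, never from a script. Its argument "moves" is a list of rows, each a list of 7 numbers: the turn, a rotation vector about the tool's x, y, z in rad, then the shift along the tool's x, y, z in cm, then the gripper command: -1 is shut, 1 is fully open, values between are in proportion. A call has exactly 10 rows; each row is the pose to reach, as a shift and turn from the pose measured when the call began, along the tool's axes at that moment; what a row does not reach only later rows make up. A row lasts 1/8 s, in which the tool goes at most 62.5 mm and 10.7 degrees, less where a joint would pass 70% of its speed; a pose out of reach is approached as far as the arm can. A call with a gripper value outside its range is refused whole. The fingers move at their own pace and stop on an object; "grip_force" is the grip in N (left out, the last holds). Time passes only in rows, so rows that repeat a pose let the fingers close, or fill a call up. It gives the time, the measured TCP pose, the force and the opening at its end, in the units of the state.
- env.read_state(): the state, without advancing time (a new reading comes with each control period).
- env.camera(name): name is "scene" or "side" or "wrist"; returns a dict with "image" (384x512x3 uint8, red, green, blue), "range_z" (384x512 float32, mm along the optical axis (not along the pixel's ray), 0 where there is no reading), "mtx" (3x3 intrinsics, pixels), "R" (3x3) and "t" (3): a world point X has camera coordinates R X + t. Camera axes: x right, y down, z forward; pixel columns grow to the right and rows downward; lengths in mm; the calibration is good to about 2 mm. A picture is of the moment at which its call begins.
- env.hand_in(): hands the job in, once; it reports no verdict.
Trained networks look in a picture, given as the dict that the camera call returned (one of the last four; its "shot" number tells which), for a name from the list of things; names that differ only in an ending like _2 or _b are one class to them, and where a whole thing is asked for, a point or a joint stands for the part that bears it (a point fixed in the world has none). Each returns a list of dicts, best first, with "score" (0 to 1); they miss things now and then, are a little off and sometimes report something else, mostly with a low value. They report only what shows in the picture. A call takes as long as a camera call. They do not tell look-alikes from the thing itself.
- env.silhouettes(query, picture): "region" (384x512 bool, what is visible of it).
- env.mark_of(query, picture): "location" ([x, y, z] in mm, in world coordinates, good to about 4 mm: a listed point, or the origin of a listed thing).
The state is a dict: "time": time; "q": joint angles; "qd": joint speeds; "effort": joint torques, N m; "tool_pos": TCP position; "eef_rot": TCP orientation; "ft_force": force on the tool from outside, world axes, zero at the start; "ft_torque": the same for the moment, N m; "finger_gap": opening from 0.0 (shut) to 1.0 (fully open).
Only numpy, scipy, OpenCV 4.12 (cv2) and the standard library are available. Lean on these libraries where they do the work, as an engineer would, in place of code of your own. Each camera call takes 0.05 s, during which the arm holds its last target.

TASK

Get the gravers ready for the next engraving job: click the thumb lever on to the first long mark (the fourth of its seven marks), which slopes the rest for loading, then lay every graver on it, one to a place, handle on the narrow front rail with the butt towards you at the stop and the blade in its comb slot behind it. When all lie there, click the lever one notch, let it settle there for a moment, then one more to the second long mark (the sixth), and leave it there with every graver still lying in its place. Leave the pen and the little blue box alone.

Things in the scene. Friction and masses are not known exactly. Their poses are not given: they have to be found in the camera images.
- graver_a_handle (a point): centre of a graver's turned wooden handle (20 wide, 21 high, 34 long; 35 g), 10.5 mm above the table as it lies. +y is the graver's long axis, to the butt 17 mm off; to -y a steel blade 4 wide, 12 high, tip 83 mm off. Handle and blade share one flat underside at z = -10.5 mm. Centre of mass about 10 mm from here to -y. Grasp the handle. May be absent.
- graver_b_handle (a point): centre of a graver's turned wooden handle (20 wide, 21 high, 34 long; 35 g), 10.5 mm above the table as it lies. +y is the graver's long axis, to the butt 17 mm off; to -y a steel blade 4 wide, 12 high, tip 83 mm off. Handle and blade share one flat underside at z = -10.5 mm. Centre of mass about 10 mm from here to -y. Grasp the handle. May be absent.
- graver_c_handle (a point): centre of a graver's turned wooden handle (20 wide, 21 high, 34 long; 35 g), 10.5 mm above the table as it lies. +y is the graver's long axis, to the butt 17 mm off; to -y a steel blade 4 wide, 12 high, tip 89 mm off. Handle and blade share one flat underside at z = -10.5 mm. Centre of mass about 10 mm from here to -y. Grasp the handle. May be absent.
- graver_d_handle (a point): centre of a graver's turned wooden handle (20 wide, 21 high, 34 long; 35 g), 10.5 mm above the table as it lies. +y is the graver's long axis, to the butt 17 mm off; to -y a steel blade 4 wide, 12 high, tip 89 mm off. Handle and blade share one flat underside at z = -10.5 mm. Centre of mass about 10 mm from here to -y. Grasp the handle. May be absent.
- rest0 (a point): one of four places on the tilting rest (leftmost seen from the robot; 48 mm apart): where the centre of a graver's handle belongs, graver +y along -x here; it tilts with the deck. x up the slope away from the robot, y left, z square to the deck. Under the handle: a narrow rail along y, x -19 to -11 mm, top z = -10.5, teeth to z = -0.5 beyond y = +-15 mm.
- rest1 (a point): one of four places on the tilting rest (second from left seen from the robot; 48 mm apart): where the centre of a graver's handle belongs, graver +y along -x here; it tilts with the deck. x up the slope away from the robot, y left, z square to the deck. Under the handle: a narrow rail along y, x -19 to -11 mm, top z = -10.5, teeth to z = -0.5 beyond y = +-15 mm.
- rest2 (a point): one of four places on the tilting rest (third from left seen from the robot; 48 mm apart): where the centre of a graver's handle belongs, graver +y along -x here; it tilts with the deck. x up the slope away from the robot, y left, z square to the deck. Under the handle: a narrow rail along y, x -19 to -11 mm, top z = -10.5, teeth to z = -0.5 beyond y = +-15 mm.
- rest3 (a point): one of four places on the tilting rest (rightmost, next to the lever seen from the robot; 48 mm apart): where the centre of a graver's handle belongs, graver +y along -x here; it tilts with the deck. x up the slope away from the robot, y left, z square to the deck. Under the handle: a narrow rail along y, x -19 to -11 mm, top z = -10.5, teeth to z = -0.5 beyond y = +-15 mm.
- butt_stop (a point): middle of the top edge of the butt stop, a wooden bar along the low front of the tilting rest, frame as the places': its face towards the gravers is 21 mm before the places' points (so a butt there is 4 mm off it), its top 0.5 mm below them. The deck plate lies 38 mm below the places' points.
- comb (a point): middle of the blade comb, 29 mm up the slope from the places' points, 10.5 mm below them (the level of the blades' undersides); frame as the places'. 8 mm thick; in line with each place a slot 14 wide for the blade, teeth 10 mm high. The blades rest on a plain sill on this same level, 27 to 39 mm further up; nothing rises above it there.
- lever (a joint): thumb lever at the right end of the rest, rad. Seven click notches, 0.2 apart, from 0 (leaning to the robot) to 1.2; grows as its tip is pushed away from the robot (rest's +x). Each notch slopes the deck by 0.06 rad more (level at 0). One mark a notch on the plate beside it, long at 0.6 and 1.0. About 4 N at the tip; past half-way it snaps on into the next notch.
- lever_tip (a point): centre of the lever's black thumb roller (diameter 18, 22 long in the rest's y), 80 mm from the pivot; it moves with the lever.
- lever_pivot (a point): pivot of the lever on the rest's fixed base, 52 mm above the table; frame of the base (x away from the robot, y left, z up). The lever turns about y and is upright at 0.6 rad. The index plate beside it is a disc of 36 mm radius about this point.
- pen: blue and white pen, 132 long, 12 high, lying in front of the rest; origin under its middle. Leave alone.
- blue_box: small blue box, 26x46x14, in front of the rest; origin under its middle. Leave alone.
There are look-alikes about, which are no part of the job. What is shaped like the part that bears graver_d_handle but green is not meant.

How it is judged (in metres and radians):
On the way, in this order (a step that is already met when the one before it is completed fails the run):
1. the lever rests in the loading notch (first long mark) (value of joint lever between 0.55 and 0.65 rad), for 0.3 s.
2. every graver lies in a place of the rest, the lever still in the loading notch (all of step 1 and x of graver_a_handle in the frame of rest0 between -0.01 and 0.012 m and z of graver_a_handle in the frame of rest0 between -0.006 and 0.006 m and angle between the y axis of each of graver_a_handle, graver_b_handle, graver_c_handle, graver_d_handle and the x axis of rest0, either way round below 0.15 rad and x of graver_b_handle in the frame of rest0 between -0.01 and 0.012 m and z of graver_b_handle in the frame of rest0 between -0.006 and 0.006 m and x of graver_c_handle in the frame of rest0 between -0.01 and 0.012 m and z of graver_c_handle in the frame of rest0 between -0.006 and 0.006 m and x of graver_d_handle in the frame of rest0 between -0.01 and 0.012 m and z of graver_d_handle in the frame of rest0 between -0.006 and 0.006 m), for 0.3 s.
3. the lever is one notch further, the gravers still in place (x of graver_a_handle in the frame of rest0 between -0.01 and 0.012 m and z of graver_a_handle in the frame of rest0 between -0.006 and 0.006 m and angle between the y axis of each of graver_a_handle, graver_b_handle, graver_c_handle, graver_d_handle and the x axis of rest0, either way round below 0.15 rad and x of graver_b_handle in the frame of rest0 between -0.01 and 0.012 m and z of graver_b_handle in the frame of rest0 between -0.006 and 0.006 m and x of graver_c_handle in the frame of rest0 between -0.01 and 0.012 m and z of graver_c_handle in the frame of rest0 between -0.006 and 0.006 m and x of graver_d_handle in the frame of rest0 between -0.01 and 0.012 m and z of graver_d_handle in the frame of rest0 between -0.006 and 0.006 m and value of joint lever between 0.75 and 0.85 rad), for 0.3 s.
4. the lever is one more notch further, at the second long mark (value of joint lever between 0.95 and 1.05 rad), for 0.3 s.
At the end, for the whole second after the job is handed in: the lever rests at 1.0 (within 0.05 rad); every graver present lies in a place of the rest: handle centre within 10 mm below and 12 mm above the ideal point along the slope, within 6 mm of its height over the deck, its axis within 0.15 rad of the slope line (all of step 4 and x of graver_a_handle in the frame of rest0 between -0.01 and 0.012 m and z of graver_a_handle in the frame of rest0 between -0.006 and 0.006 m and angle between the y axis of each of graver_a_handle, graver_b_handle, graver_c_handle, graver_d_handle and the x axis of rest0, either way round below 0.15 rad and x of graver_b_handle in the frame of rest0 between -0.01 and 0.012 m and z of graver_b_handle in the frame of rest0 between -0.006 and 0.006 m and x of graver_c_handle in the frame of rest0 between -0.01 and 0.012 m and z of graver_c_handle in the frame of rest0 between -0.006 and 0.006 m and x of graver_d_handle in the frame of rest0 between -0.01 and 0.012 m and z of graver_d_handle in the frame of rest0 between -0.006 and 0.006 m); the robot touches nothing.
It fails at once if the pen is moved more than 3 cm (distance of pen from where it was at the start of the episode above 0.03 m).
It fails at once if the blue box is moved more than 3 cm (distance of blue_box from where it was at the start of the episode above 0.03 m).
Of graver_a, graver_b, graver_c, graver_d only 3 to 4 are there at a start; the rules pass over those that are not, and their reading is None.
At some moment in a run one of graver_a, graver_b, graver_c, graver_d may be knocked a few centimetres aside while the robot is not near it.
Once in a run the grip may slacken for a moment while it holds something.
It also fails if it takes over 210 s, if anything falls off the work surface, if the arm or the gripper's body presses on something with over 40 N, if the wrist force passes 120 N, or if a joint passes its speed limit or range.

## Working session

There is one attempt and no reset: what is moved stays moved. The work goes in short steps, Python scripts to look and compute and a tool call to move; the robot and the scene stay as the last step left them, time stands still between calls to the robot, and variables do not carry over. Pictures are saved under pics/ and viewed, and the job is handed in when it is done.

Besides the shell and the picture viewer there is one more tool, called as a command line: name --pt "numbers of a row" for each row, then --argument value for the rest. play_rows: Moves the arm, as the interface text tells. Its arguments: {"type":"object","properties":{"moves":{"type":"array"},"grip_force":{"type":"number"}},"required":["moves"]}

```bash
ls; mkdir -p pics; python3 - <<'E'
from bench import env
import cv2,numpy as np
s=env.read_state(); print(s)
for n in ["scene","side","wrist"]:
    c=env.camera(n); cv2.imwrite(f"pics/{n}0.png",c["image"][:,:,::-1]); print(n,c["mtx"].tolist(),c["R"].tolist(),c["t"].tolist(),c["shot"])
    for q in ["graver_a_handle","graver_c_handle","rest0","rest3","lever","lever_tip","lever_pivot","butt_stop","comb","pen","blue_box"]:
        try: print(q,[(round(d["score"],2),np.round(d["location"]).tolist()) for d in env.mark_of(q,c)])
        except Exception as e: print(q,e)
E
```

```text
pics
{'time': 0.0, 'q': array([ 1.30910702e+00,  2.64749477e-01,  1.60535732e+00, -7.97709989e-06,
        1.27367715e+00, -3.68907845e-02]), 'qd': array([-1.00084225e-03,  6.31821093e-05, -1.71323215e-03, -6.03846399e-04,
        1.11438693e-03, -2.38306657e-04]), 'effort': array([ 6.39869249e-04, -5.02126658e+01, -3.56868339e+01,  7.26790214e-02,
        2.96367612e-02, -1.77724642e-04]), 'tool_pos': array([150.28175384, 657.3419316 , 237.39947472]), 'eef_rot': array([[-9.74839541e-01,  2.22907058e-01, -5.59545805e-04],
       [ 2.22907748e-01,  9.74837241e-01, -2.11865608e-03],
       [ 7.32026954e-05, -2.19007682e-03, -9.99997599e-01]]), 'ft_force': array([0.72802607, 0.92346472, 0.60057292]), 'ft_torque': array([ 0.04868768, -0.00058306,  0.05617082]), 'finger_gap': 1.0031436035504582}
scene [[399.7307708250773, 0.0, 256.99025261201444], [0.0, 399.7307708250773, 190.50451180738386], [0.0, 0.0, 1.0]] [[0.7247659635381365, -0.6889933146876924, -0.001584428068207839], [-0.5206504350836508, -0.5461736442860233, -0.656214503599646], [0.4512620331291365, 0.4764268701521683, -0.7545727
[... 2007 characters left out ...]
2.0, 78.0, -6.0])]
blue_box [(0.53, [393.0, -67.0, 2.0])]
wrist [[311.41519901328587, 0.0, 251.47201097029577], [0.0, 311.41519901328587, 193.1025741276427], [0.0, 0.0, 1.0]] [[0.22323006916076166, 0.974765104385945, 0.0011521692327646639], [0.9295290247986181, -0.2132261988203532, 0.3008494311005997], [0.2935031997771282, -0.06608766456822794, -0.9536709559971437]] [-675.176525456665, -40.885700395622045, 389.98599189096427] 3
graver_a_handle []
graver_c_handle []
rest0 []
rest3 []
lever it knows: blue_box, butt_stop, comb, graver_a_handle, graver_b_handle, graver_c_handle, graver_d_handle, lever_pivot, lever_tip, pen, rest
lever_tip []
lever_pivot []
butt_stop []
comb []
pen []
blue_box []
```

View pics/scene0.png

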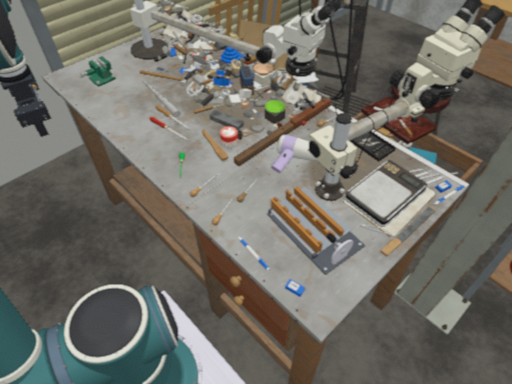

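View pics/side0.png

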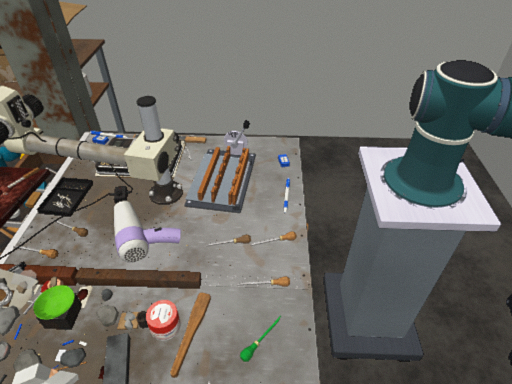

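View pics/wrist0.png

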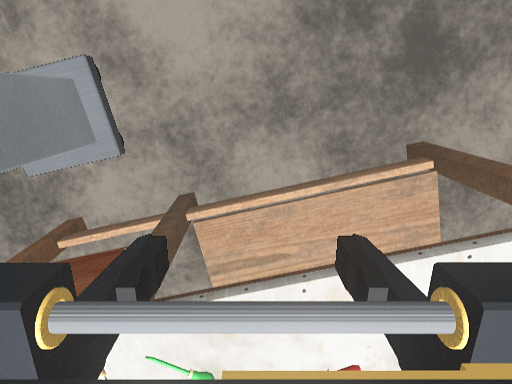

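```bash
cat > h.py <<'E'
from bench import env
import cv2,numpy as np
def P(c,u,v,z=None):
    K=c["mtx"];R=c["R"];t=c["t"]
    d=np.array([(u-K[0,2])/K[0,0],(v-K[1,2])/K[1,1],1.])
    if z is None:
        r=c["range_z"][int(round(v)),int(round(u))]; return R.T@(d*r-t)
    o=-R.T@t; w=R.T@d; return o+w*(z-o[2])/w[2]
def px(c,X):
    p=c["mtx"]@(c["R"]@np.array(X,float)+c["t"]); return p[:2]/p[2]
def crop(c,x0,y0,x1,y1,k,name):
    cv2.imwrite(name,cv2.resize(c["image"][y0:y1,x0:x1,::-1],None,fx=k,fy=k,interpolation=cv2.INTER_CUBIC))
E
python3 - <<'E'
from h import *
a=env.camera("scene");b=env.camera("side")
crop(a,120,80,320,230,4,"pics/sc1.png");crop(b,0,120,200,270,4,"pics/sd1.png");crop(b,170,110,330,230,5,"pics/sd2.png")
crop(a,190,160,390,310,4,"pics/sc2.png")
for u,v in [(78,231),(50,254),(285,281),(291,236),(246,238),(248,352)]: print(u,v,P(b,u,v).round(),P(b,u,v,10).round())
for u,v in [(240,195),(217,217),(196,190),(158,122),(182,158)]: print(u,v,P(a,u,v).round())
E
```

```text
78 231 [884. 242.  17.] [888. 236.  10.]
50 254 [919. 311.  17.] [925. 306.  10.]
285 281 [396. 360.  17.] [396. 356.  10.]
291 236 [379. 235.  16.] [379. 231.  10.]
246 238 [484. 249.  19.] [485. 241.  10.]
248 352 [466. 513.  19.] [466. 509.  10.]
240 195 [487. 243.  21.]
217 217 [388. 231.  15.]
196 190 [408. 355.  12.]
158 122 [508. 703.  14.]
182 158 [460. 495.  15.]
```

View pics/sc1.png

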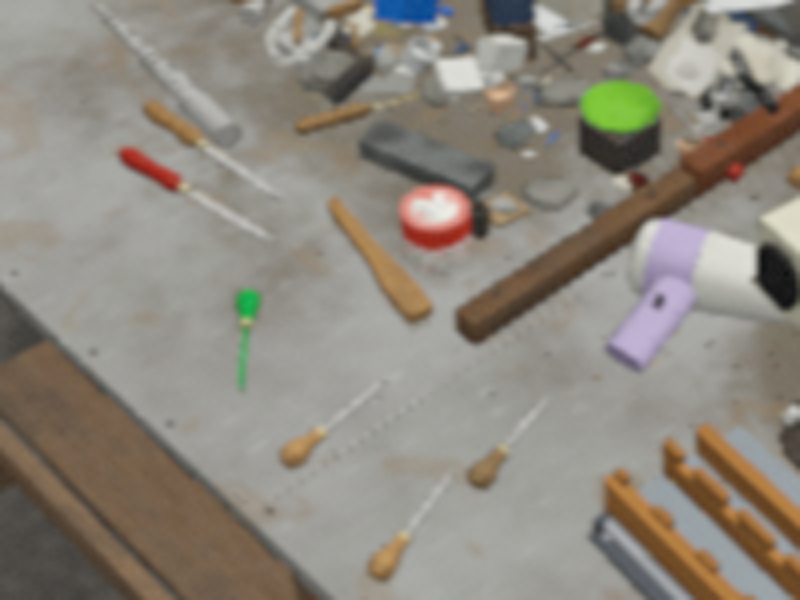

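View pics/sd1.png

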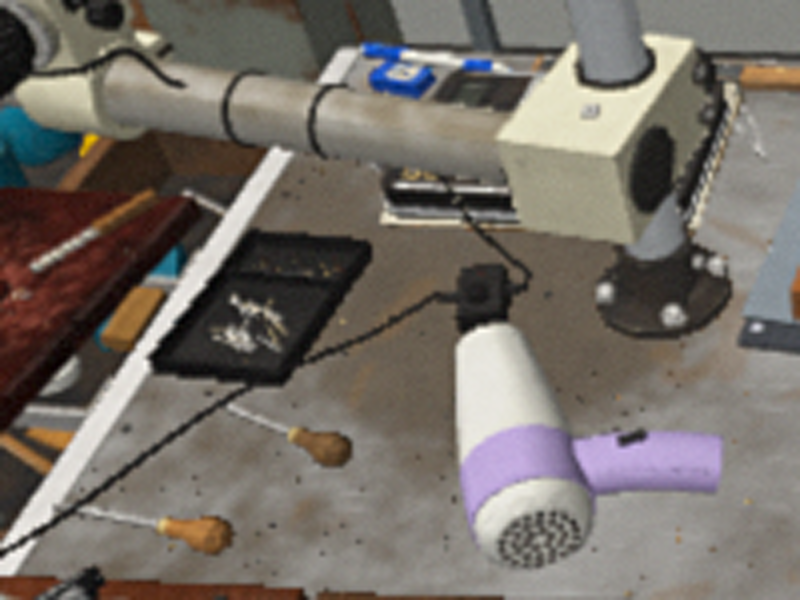

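View pics/sd2.png

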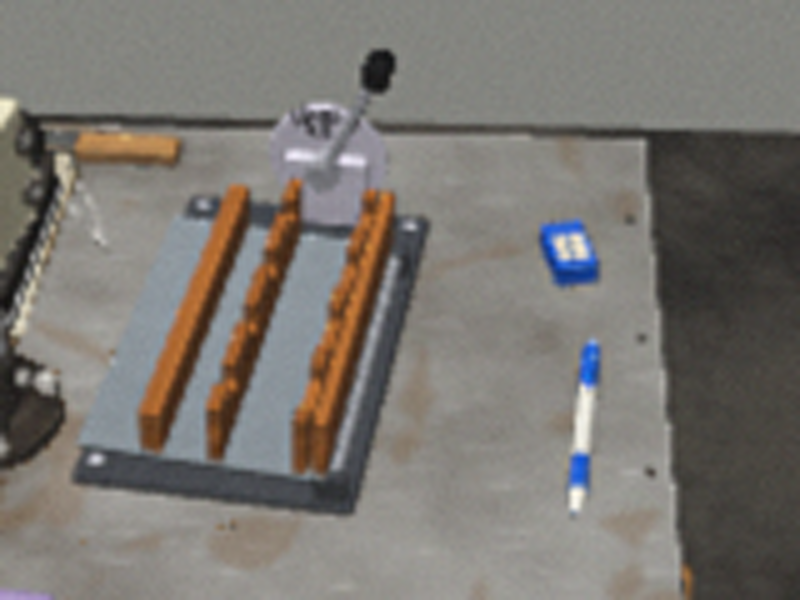

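View pics/sc2.png

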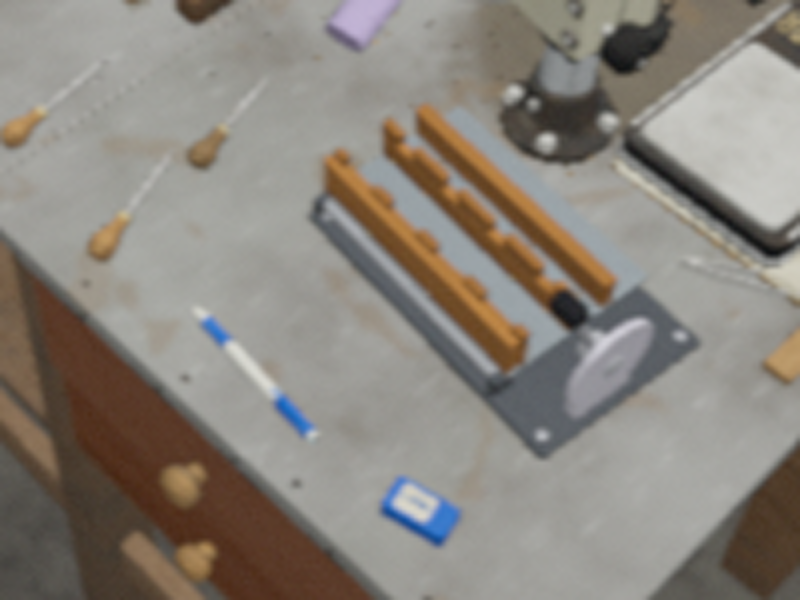

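```bash
python3 - <<'E'
from h import *
a=env.camera("scene");b=env.camera("side")
for X in [(888,236,10),(925,306,10)]: print(px(a,X))
crop(b,20,200,120,275,8,"pics/sd3.png");crop(b,200,220,310,300,7,"pics/sd4.png")
crop(a,250,60,400,170,5,"pics/sc3.png")
for c in (a,b):
  for q in ["graver_a_handle","graver_d_handle"]:
    for d in env.silhouettes(q,c):
        r=d["region"]; ys,xs=np.nonzero(r)
        print(c["shot"],q,round(d["score"],2),r.sum(),xs.min(),xs.max(),ys.min(),ys.max())
# bench: range heights around
E
```

```text
[328.05637485 136.8475432 ]
[319.55736435 122.60949272]
6 graver_a_handle 0.47 49 237 245 191 200
6 graver_d_handle 0.52 70 178 184 152 175
6 graver_d_handle 0.46 72 190 200 187 196
7 graver_a_handle 0.68 3680 185 255 121 212
7 graver_a_handle 0.65 171 210 250 235 245
7 graver_d_handle 0.74 118 246 288 279 284
7 graver_d_handle 0.6 226 240 273 324 362
7 graver_d_handle 0.3 2565 187 248 147 205
```

View pics/sd3.png

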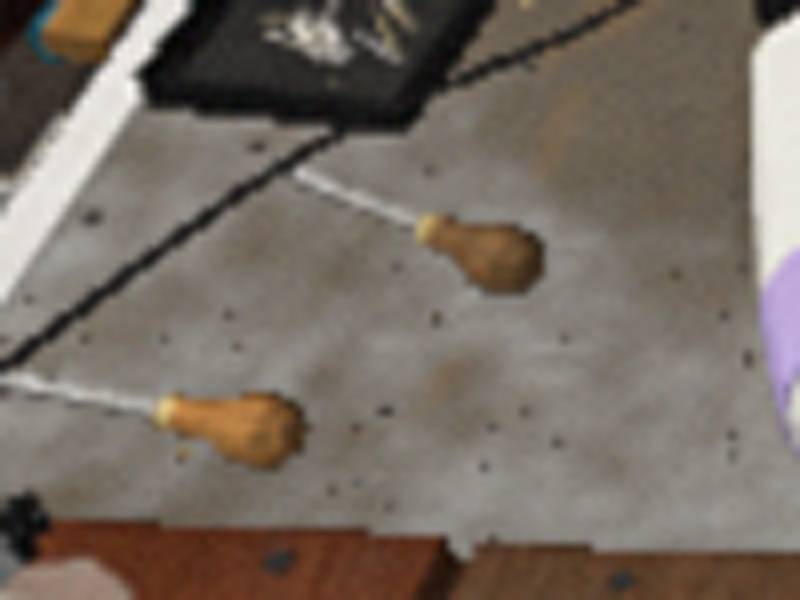

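View pics/sd4.png

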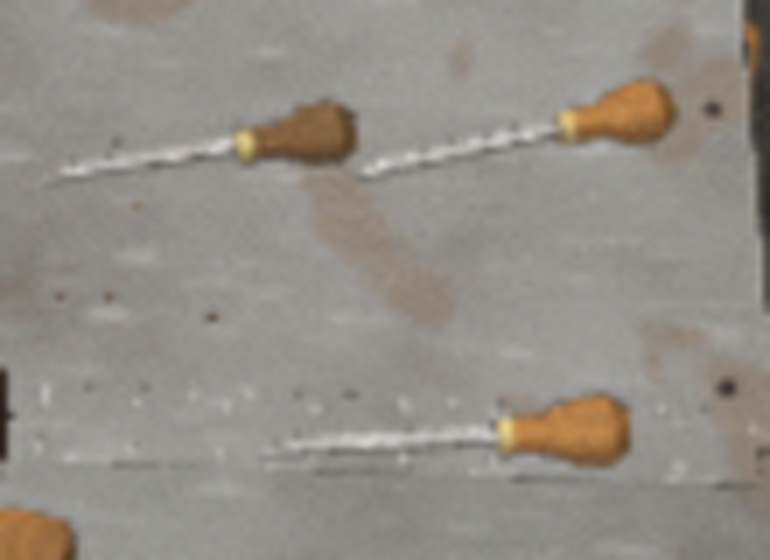

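View pics/sc3.png

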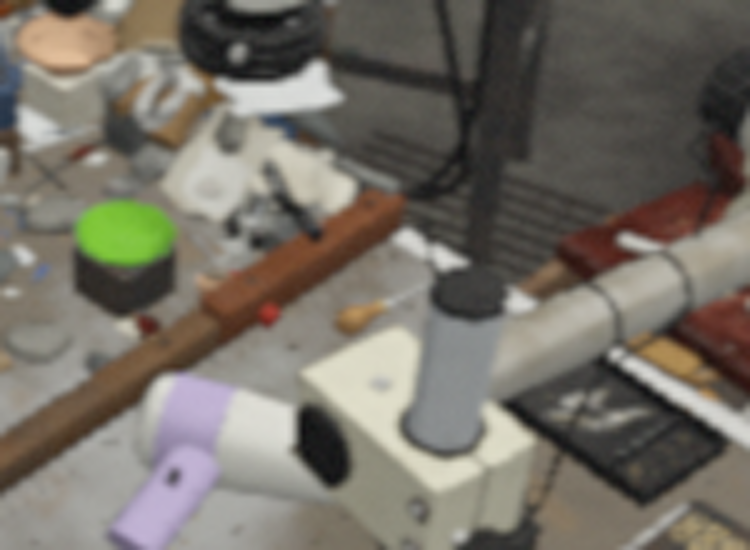

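```bash
python3 - <<'E'
from h import *
b=env.camera("side")
# butt & tip pixels (crops: sd3 origin 20,200 k8; sd4 origin 200,220 k7)
def L(n,bt,tp,o,k,zb=10,zt=6):
    f=lambda p:((p[0]+.5)/k-.5+o[0],(p[1]+.5)/k-.5+o[1])
    B=P(b,*f(bt),zb);T=P(b,*f(tp),zt); print(n,B.round(),T.round(),np.linalg.norm(B-T).round(1), np.degrees(np.arctan2(*(B-T)[[1,0]])).round(1))
L("far dark",(543,258),(295,172),(20,200),8)
L("far or",(303,430),(0,378),(20,200),8)
L("near dark",(357,130),(45,182),(200,220),7)
L("near or",(676,110),(358,176),(200,220),7)
L("near or2",(630,428),(265,458),(200,220),7)
# heights on far handles
for (x0,x1,y0,y1) in [(68,90,222,240),(38,60,245,262),(228,252,230,245),(275,300,228,245),(270,292,274,290)]:
    zs=np.array([[P(b,u,v)[2] for u in range(x0,x1)] for v in range(y0,y1)])
    print(np.percentile(zs,[5,30,50,70,90,95,99]).round(1))
E
```

```text
far dark [865. 238.  10.] [957. 203.   6.] 98.6 159.4
far or [909. 303.  10.] [1007.  286.    6.] 99.9 169.7
near dark [474. 241.  10.] [577. 264.   6.] 105.3 -167.3
near or [366. 228.  10.] [473. 258.   6.] 110.8 -164.5
near or2 [386. 355.  10.] [496. 367.   6.] 110.9 -173.6
[-3.  -1.4 -0.5  4.4 16.1 18.4 21.8]
[-2.8 -1.2 -0.2 10.  16.7 18.3 20.3]
[-2.8 -1.3 -0.5  9.7 16.1 17.9 19.9]
[-3.1 -1.5 -0.6  1.3 15.7 17.7 19.2]
[-2.5 -1.1  0.3 12.6 17.2 18.5 20.3]
```

```bash
cat >> h.py <<'E'
from scipy.spatial.transform import Rotation as Ro
def row(pos,yd,tilt=None,s=None):
    """row for target TCP pos (mm); tool y along horizontal angle yd (rad) pointing down; tilt: (axis world rotvec) applied after"""
    s=s or env.read_state()
    y=np.array([np.cos(yd),np.sin(yd),0]);z=np.array([0,0,-1.]);x=np.cross(y,z)
    T=np.stack([x,y,z],1)
    if tilt is not None: T=Ro.from_rotvec(tilt).as_matrix()@T
    R0=s["eef_rot"]; d=R0.T@(np.array(pos,float)-s["tool_pos"])/10
    r=Ro.from_matrix(R0.T@T).as_rotvec()
    return np.r_[r,d].round(3).tolist()
def st():
    s=env.read_state(); y=s["eef_rot"][:,1]
    print("t",round(s["time"],2),"pos",s["tool_pos"].round(1),"yaw_y",round(float(np.arctan2(y[1],y[0])),3),"z",s["eef_rot"][:,2].round(3),"q",s["q"].round(2),"F",s["ft_force"].round(1),"gap",round(s["finger_gap"]*88,1))
    return s
E
python3 - <<'E'
from h import *
s=env.read_state();w=env.camera("wrist")
C=-w["R"].T@w["t"]; print("cam in tool",s["eef_rot"].T@(C-s["tool_pos"]), "dirs",s["eef_rot"].T@w["R"].T)
print(row((420,60,330),0-.12)); print(row((420,60,330),np.pi/2-.12))
E
```

```text
cam in tool [  78.10084443   -0.23509015 -146.3006126 ] dirs [[-3.54446665e-04 -9.53675280e-01 -3.00837720e-01]
 [ 9.99999235e-01 -6.94474274e-04  1.02333096e-03]
 [-1.18484950e-03 -3.00837127e-01  9.53674797e-01]]
[0.0, -0.0, 1.466, -39.606, -52.288, -9.131]
[0.0, -0.0, -0.105, -39.606, -52.288, -9.131]
```

```bash
python3 - <<'E'
from h import *
print(row((480,45,250),np.pi/2-.12))
b=env.camera("side");a=env.camera("scene")
for c,pts in ((b,[(150,100),(150,145),(160,190),(120,155),(180,140),(125,190)]),(a,[(341,120),(345,150),(330,185),(300,145),(283,160),(320,150),(350,160)])):
    for p in pts: print(p,P(c,*p).round())
E
```

```text
[0.0, -0.0, -0.105, -45.79, -52.412, -1.131]
(150, 100) [701.  85. 280.]
(150, 145) [710. 121. 185.]
(160, 190) [715. 112.  36.]
(120, 155) [778. 140. 168.]
(180, 140) [ 718. -156.    6.]
(125, 190) [816.  95.  17.]
(341, 120) [697.  81. 281.]
(345, 150) [710.  58. 184.]
(330, 185) [690.  70.  48.]
(300, 145) [744. 240.  61.]
(283, 160) [670. 243.  42.]
(320, 150) [679. 117. 164.]
(350, 160) [724.  44. 147.]
```

play_rows --pt "0 0 -0.1 -5 -6 -1 0.2" --pt "0 0 -0.1 -10 -11.5 -1 0.2" --pt "0 0 -0.1 -15 -17 -1 0.2" --pt "0 0 -0.1 -19 -22 -1 0.2" --pt "0 0 -0.1 -23 -26.5 -1 0.2" --pt "0 0 -0.1 -27 -31 -1 0.2" --pt "0 0 -0.1 -31 -36 -1 0.2" --pt "0 0 -0.1 -35 -41 -1 0.2" --pt "0 0 -0.1 -39 -46 -1 0.2" --pt "0 0 -0.1 -42 -49 -1 0.2"

```text
time: 3.5
tool_pos: [441.1, 103.2, 249.3]
eef_rot: [[-0.992, 0.125, 0.002], [0.125, 0.992, 0.001], [-0.002, 0.001, -1.0]]
ft_force: [0.8, 1.0, -0.4]
finger_gap: 0.6
```

```bash
python3 - <<'E'
from h import *
st();print(row((480,45,250),np.pi/2-.12))
E
```

```text
t 3.5 pos [441.1 103.2 249.3] yaw_y 1.446 z [ 0.002  0.001 -1.   ] q [ 0.17 -0.18  2.04  0.    1.27 -1.27] F [ 0.8  1.  -0.4] gap 52.8
[0.001, 0.002, -0.005, -4.588, -5.291, -0.068]
```

play_rows --pt "0 0 0 -2.5 -3 0 0.2" --pt "0 0 0 -4.6 -5.3 0 0.2" --pt "0 0 0 -4.6 -5.3 0 0.2" --pt "0 0 0 -4.6 -5.3 0 0.2" --pt "0 0 0 -4.6 -5.3 0 0.2" --pt "0 0 0 -4.6 -5.3 0 0.2" --pt "0 0 0 -4.6 -5.3 0 0.2" --pt "0 0 0 -4.6 -5.3 0 0.2" --pt "0 0 0 -4.6 -5.3 0 0.2" --pt "0 0 0 -4.6 -5.3 0 0.2"

```text
time: 4.75
tool_pos: [480.1, 44.9, 249.3]
eef_rot: [[-0.992, 0.125, 0.002], [0.125, 0.992, 0.0], [-0.002, 0.001, -1.0]]
ft_force: [0.2, -0.3, 0.1]
finger_gap: 0.602
```

```bash
python3 - <<'E'
from h import *
st();w=env.camera("wrist");crop(w,0,0,512,384,1.5,"pics/w1.png")
for q in ["rest0","lever_tip","lever_pivot","butt_stop","comb"]:
    print(q,[(round(d["score"],2),np.round(d["location"],1).tolist()) for d in env.mark_of(q,w)])
E
```

```text
t 4.75 pos [480.1  44.9 249.3] yaw_y 1.446 z [ 0.002  0.    -1.   ] q [ 0.04 -0.12  1.99  0.    1.27 -1.4 ] F [ 0.2 -0.3  0.1] gap 53.0
rest0 [(0.94, [525.9, -25.3, 63.6]), (0.75, [527.4, 24.5, 65.7]), (0.73, [533.5, 72.9, 64.7]), (0.69, [544.4, 120.3, 66.8])]
lever_tip [(0.92, [511.0, -76.9, 128.1]), (0.71, [385.8, 80.6, -1.9]), (0.35, [383.3, 229.4, 11.4])]
lever_pivot [(0.95, [532.9, -80.9, 55.4])]
butt_stop [(0.57, [510.0, 55.5, 59.5])]
comb [(0.6, [566.0, 44.7, 54.6])]
```

View pics/w1.png

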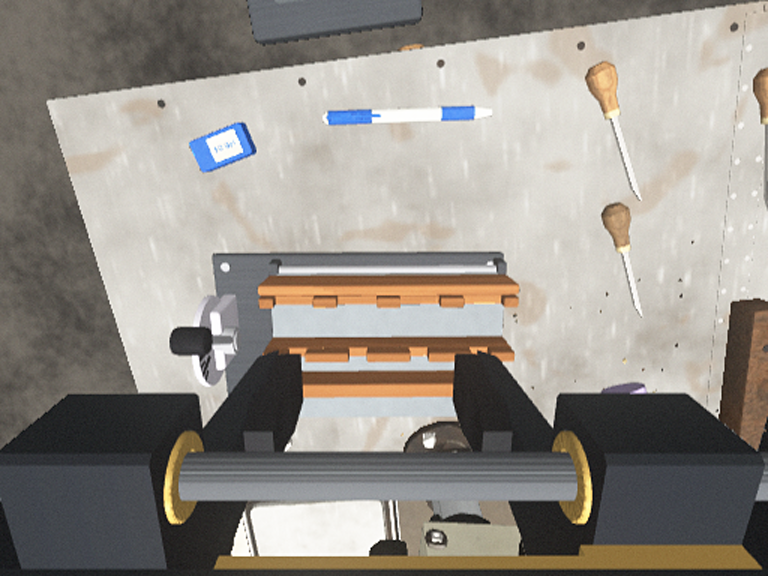

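```bash
python3 - <<'E'
from h import *
w=env.camera("wrist");np.save("w1.npy",w,allow_pickle=True)
crop(w,110,155,350,280,3.3,"pics/w2.png")
E
```

```text
(no output)
```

View pics/w2.png

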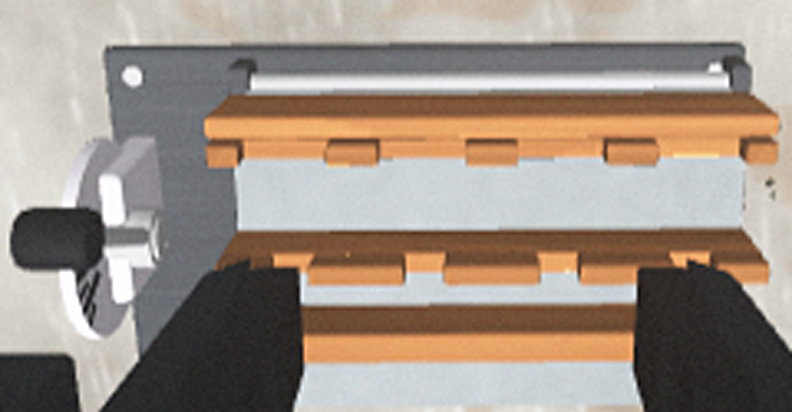

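```bash
python3 - <<'E'
from h import *
w=np.load("w1.npy",allow_pickle=True).item()
f=lambda x,y:((x+.5)/3.3-.5+110,(y+.5)/3.3-.5+155)
K=w["mtx"];R=w["R"];t=w["t"]
vv,uu=np.mgrid[0:384,0:512]
r=w["range_z"]; d=np.stack([(uu-K[0,2])/K[0,0],(vv-K[1,2])/K[1,1],np.ones_like(uu)],-1)*r[...,None]
X=(d-t)@R
def reg(n,x0,x1,y0,y1):
    a,b=f(x0,y0);c,e=f(x1,y1); q=X[int(round(b)):int(round(e))+1,int(round(a)):int(round(c))+1].reshape(-1,3); print(n,np.median(q,0).round(1),"n",len(q), "zslope", np.polyfit(q[:,0],q[:,2],1).round(3))
reg("stop top",220,765,122,131)
reg("teeth",330,375,145,160);reg("teeth",470,515,145,160);reg("teeth",610,655,145,160)
reg("deck",260,720,170,215)
reg("comb teeth",320,390,268,278);reg("comb teeth",455,530,268,278);reg("sill",320,620,340,358)
reg("deck far",320,620,370,400);reg("table",300,700,5,30)
reg("roller",30,90,225,255)
Z=65
for n,p,z in [("T1",(353,164),Z),("T2",(492,164),Z),("T3",(632,164),Z),("stopL",(204,138),Z),("stopR",(778,137),Z)]:
    print(n,P(w,*f(*p),z).round(1))
E
```

```text
stop top [507.8  49.6  63.7] n 498 zslope [1.500e-02 5.598e+01]
teeth [510.8   1.6  64. ] n 70 zslope [3.0000e-02 4.8854e+01]
teeth [517.   49.   64.1] n 75 zslope [  -2.839 1531.703]
teeth [522.9  95.9  63.9] n 75 zslope [ 0.043 41.522]
deck [545.4  45.7  27.7] n 2115 zslope [ -1.445 816.636]
comb teeth [554.6  -4.1  66.4] n 88 zslope [3.9000e-02 4.4981e+01]
comb teeth [560.5  43.8  66.6] n 92 zslope [-2.0000e-02  7.7738e+01]
sill [594.   32.5  58.6] n 552 zslope [ -1.584 999.639]
deck far [625.3  28.4  32.4] n 920 zslope [ -1.429 926.132]
table [4.84e+02 5.76e+01 4.00e-01] n 1098 zslope [ -0.592 287.276]
roller [503.3 -71.4 133.4] n 190 zslope [  -2.427 1355.129]
T1 [514.7   1.2  65. ]
T2 [520.6  48.3  65. ]
T3 [526.6  95.7  65. ]
stopL [499.1 -47.3  65. ]
stopR [523.2 145.5  65. ]
```

```bash
python3 - <<'E'
from h import *
w=np.load("w1.npy",allow_pickle=True).item()
f=lambda x,y:((x+.5)/3.3-.5+110,(y+.5)/3.3-.5+155)
print("roller wrist",P(w,*f(57,238),125.7).round(1))
a=env.camera("scene");b=env.camera("side")
crop(b,215,110,265,150,12,"pics/sd5.png");crop(a,320,225,370,265,12,"pics/sc5.png")
for c in(a,b):
    for q in ["lever_tip","lever_pivot"]:
        print(q,[(round(d["score"],2),np.round(d["location"]).tolist()) for d in env.mark_of(q,c)])
E
```

```text
roller wrist [505.6 -76.3 125.7]
lever_tip [(0.58, [507.0, -80.0, 126.0])]
lever_pivot [(0.94, [538.0, -81.0, 49.0])]
lever_tip [(0.54, [506.0, -74.0, 127.0])]
lever_pivot [(0.96, [538.0, -78.0, 53.0])]
```

View pics/sd5.png

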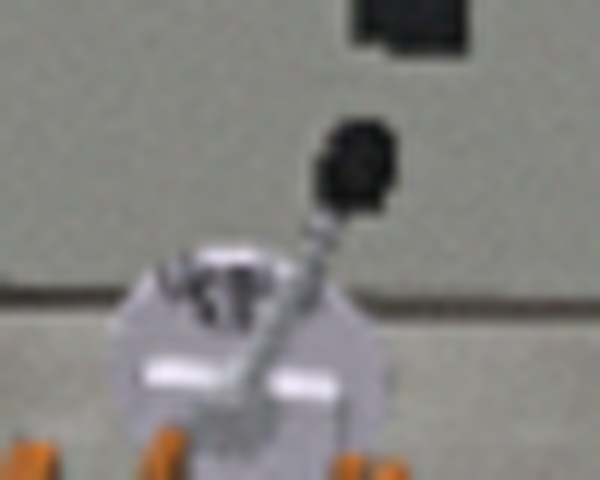

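View pics/sc5.png

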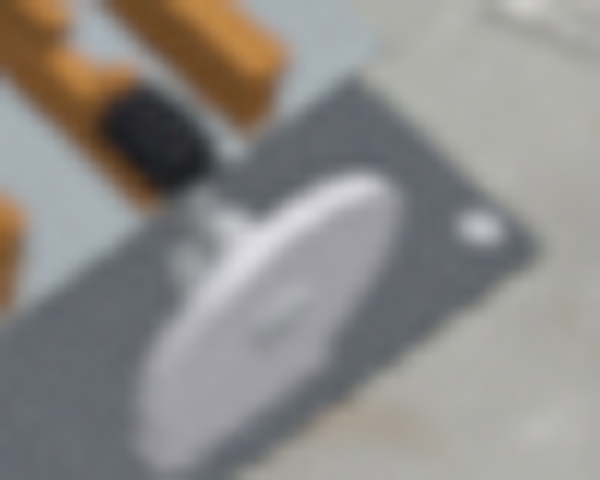

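```bash
python3 - <<'E'
from h import *
st();print(row((506,-77,180),-.125))
E
```

```text
t 5.4 pos [480.1  44.9 249.3] yaw_y 1.446 z [ 0.002  0.    -1.   ] q [ 0.04 -0.12  1.99  0.    1.27 -1.4 ] F [-0.1 -0.5  0.4] gap 52.9
[0.002, 0.001, 1.571, -4.08, -11.773, 6.926]
```

play_rows --pt "0 0 0.18 -1 -3 1 -0.1" --pt "0 0 0.36 -2 -6 3 -0.1" --pt "0 0 0.54 -3 -9 5 -0.1" --pt "0 0 0.72 -4.1 -11.8 6.9 -0.1" --pt "0 0 0.9 -4.1 -11.8 6.9 -0.1" --pt "0 0 1.08 -4.1 -11.8 6.9 -0.1" --pt "0 0 1.26 -4.1 -11.8 6.9 -0.1" --pt "0 0 1.42 -4.1 -11.8 6.9 -0.1" --pt "0 0 1.571 -4.1 -11.8 6.9 -0.1" --pt "0 0 1.571 -4.1 -11.8 6.9 -0.1"

```text
time: 6.65
tool_pos: [506.2, -77.3, 180.3]
eef_rot: [[0.123, 0.992, 0.002], [0.992, -0.123, 0.0], [0.001, 0.002, -1.0]]
ft_force: [-0.5, 0.1, -0.2]
finger_gap: 0.455
```

```bash
python3 - <<'E'
from h import *
st();print(row((506,-77,112),-.125))
w=env.camera("wrist");crop(w,0,0,512,384,1.5,"pics/w3.png")
print([(round(d["score"],2),np.round(d["location"]).tolist()) for d in env.mark_of("lever_tip",w)])
E
```

```text
t 6.65 pos [506.2 -77.3 180.3] yaw_y -0.123 z [ 0.002  0.    -1.   ] q [-0.2  -0.    2.01  0.    1.13 -0.08] F [-0.5  0.1 -0.2] gap 40.1
[0.002, -0.001, 0.002, 0.019, -0.035, 6.829]
[(0.67, [509.0, -78.0, 128.0])]
```

View pics/w3.png

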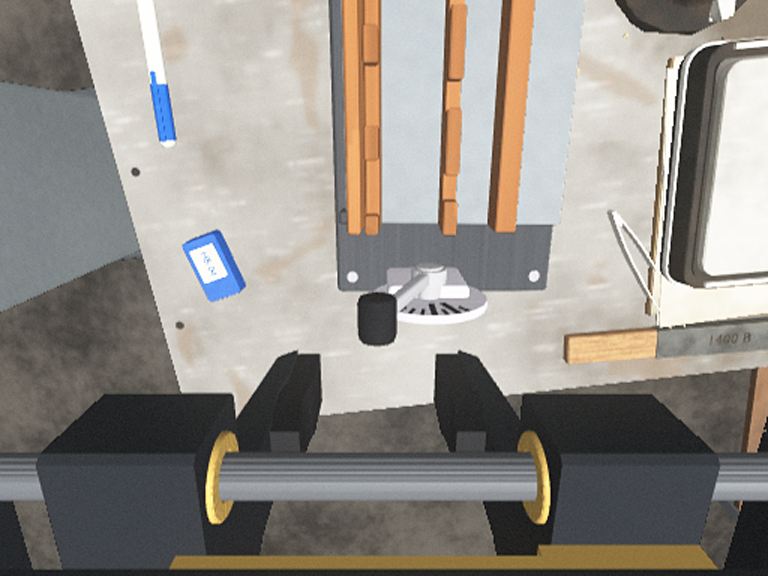

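play_rows --pt "0 0 0 0 0 2 -0.1" --pt "0 0 0 0 0 4 -0.1" --pt "0 0 0 0 0 5.5 -0.1" --pt "0 0 0 0 0 6.8 -0.1" --pt "0 0 0 0 0 6.8 -0.1" --pt "0 0 0 0 0 6.8 -1" --pt "0 0 0 0 0 6.8 -1" --pt "0 0 0 0 0 6.8 -1" --pt "0 0 0 0 0 6.8 -1" --pt "0 0 0 0 0 6.8 -1" --grip_force 12

```text
time: 8.0
tool_pos: [506.3, -77.3, 113.0]
eef_rot: [[0.122, 0.993, 0.002], [0.993, -0.122, 0.0], [0.001, 0.002, -1.0]]
ft_force: [-3.8, 0.2, 5.9]
finger_gap: 0.202
```

```bash
python3 - <<'E'
from h import *
s=st()
u=np.array([np.cos(.125),-np.sin(.125),0])
p0=s["tool_pos"]
for th in (.2,.3,.4,.5,.6,.62):
    d=80*(np.sin(th-.6)-np.sin(-.4))*u+np.array([0,0,80*(np.cos(th-.6)-np.cos(.4))])
    print(th,(s["eef_rot"].T@d/10).round(2))
E
```

```text
t 8.0 pos [506.3 -77.3 113. ] yaw_y -0.122 z [ 0.002  0.    -1.   ] q [-0.2   0.07  2.07  0.    0.99 -0.08] F [-3.8  0.2  5.9] gap 17.8
0.2 [-0.  0.  0.]
0.3 [-0.    0.75 -0.27]
0.4 [-0.    1.53 -0.47]
0.5 [-0.01  2.32 -0.59]
0.6 [-0.01  3.12 -0.63]
0.62 [-0.01  3.28 -0.62]
```

Gripped at 17.8 mm (roller ~18). Move along the arc to 0.6, then open a little.

play_rows --pt "0 0 0 0 0.4 -0.15 -1" --pt "0 0 0 0 0.8 -0.28 -1" --pt "0 0 0 0 1.2 -0.4 -1" --pt "0 0 0 0 1.6 -0.48 -1" --pt "0 0 0 0 2.0 -0.55 -1" --pt "0 0 0 0 2.4 -0.6 -1" --pt "0 0 0 0 2.8 -0.62 -1" --pt "0 0 0 0 3.1 -0.63 -1" --pt "0 0 0 0 3.15 -0.63 -1" --pt "0 0 0 0 3.15 -0.63 -1"

```text
time: 9.25
tool_pos: [528.6, -79.9, 117.6]
eef_rot: [[0.121, 0.992, -0.018], [0.993, -0.121, 0.003], [0.001, -0.019, -1.0]]
ft_force: [-23.4, 2.5, 16.9]
finger_gap: 0.453
```

play_rows --pt "0 0 0 0 0 0 -0.6" --pt "0 0 0 0 0 0 -0.3" --pt "0 0 0 0 0 0 -0.3" --pt "0 0 0 0 0 0 -0.3" --pt "0 0 0 0 0 -1 -0.3" --pt "0 0 0 0 0 -3 -0.3" --pt "0 0 0 0 0 -5 -0.3" --pt "0 0 0 0 0 -8 -0.3" --pt "0 0 0 0 0 -11 -0.3" --pt "0 0 0 0 0 -11 -0.3"

```text
time: 10.5
tool_pos: [533.6, -80.8, 231.3]
eef_rot: [[0.121, 0.993, -0.01], [0.993, -0.121, 0.002], [0.0, -0.01, -1.0]]
ft_force: [1.0, 0.1, 0.2]
finger_gap: 0.35
```

```bash
python3 - <<'E'
from h import *
s=st()
for n in("scene","side","wrist"):
    c=env.camera(n)
    if n=="side": crop(c,215,100,265,150,10,"pics/sd6.png")
    if n=="wrist": crop(c,0,0,512,384,1.5,"pics/w4.png")
    for q in ("lever_tip","lever_pivot","rest0","graver_a_handle","graver_c_handle"):
        print(n,q,[(round(d["score"],2),np.round(d["location"],1).tolist()) for d in env.mark_of(q,c)])
print(row((480,45,250),np.pi/2-.125))
E
```

```text
t 10.5 pos [533.6 -80.8 231.3] yaw_y -0.122 z [-0.01   0.002 -1.   ] q [-0.2   0.02  1.9  -0.    1.24 -0.07] F [1.  0.1 0.2] gap 30.8
scene lever_tip [(0.49, [521.3, -82.1, 129.2])]
scene lever_pivot [(0.64, [538.3, -80.7, 50.3])]
scene rest0 [(0.95, [525.8, -24.3, 65.4]), (0.86, [531.2, 68.1, 69.8]), (0.63, [528.6, 22.5, 65.5]), (0.56, [540.8, 115.9, 62.9])]
scene graver_a_handle [(0.62, [493.4, 245.2, 11.1])]
scene graver_c_handle [(0.56, [384.1, 227.2, 11.8])]
side lever_tip [(0.42, [517.6, -77.4, 131.9])]
side lever_pivot [(0.8, [536.1, -76.3, 56.2])]
side rest0 [(0.96, [538.1, 119.4, 67.2]), (0.89, [528.5, 24.2, 65.3]), (0.62, [530.8, 69.3, 57.6]), (0.62, [520.2, -31.1, 67.9])]
side graver_a_handle [(0.61, [492.8, 241.7, 13.9])]
side graver_c_handle [(0.74, [384.3, 232.6, 10.2])]
wrist lever_tip [(0.62, [525.8, -77.6, 133.4]), (0.46, [385.0, 80.9, -2.6]), (0.19, [507.2, 53.6, 60.9])]
wrist lever_pivot [(0.92, [535.0, -80.4, 54.1])]
wrist rest0 [(0.9, [521.4, -23.4, 67.5]), (0.87, [529.7, 72.8, 65.2]), (0.61, [525.6, 26.3, 66.5])]
wrist graver_a_handle [(0.55, [564.6, 45.6, 59.6])]
wrist graver_c_handle [(0.57, [387.4, 80.8, -1.9])]
[-0.014, -0.015, -1.567, 11.822, -6.592, -2.107]
```

View pics/w4.png

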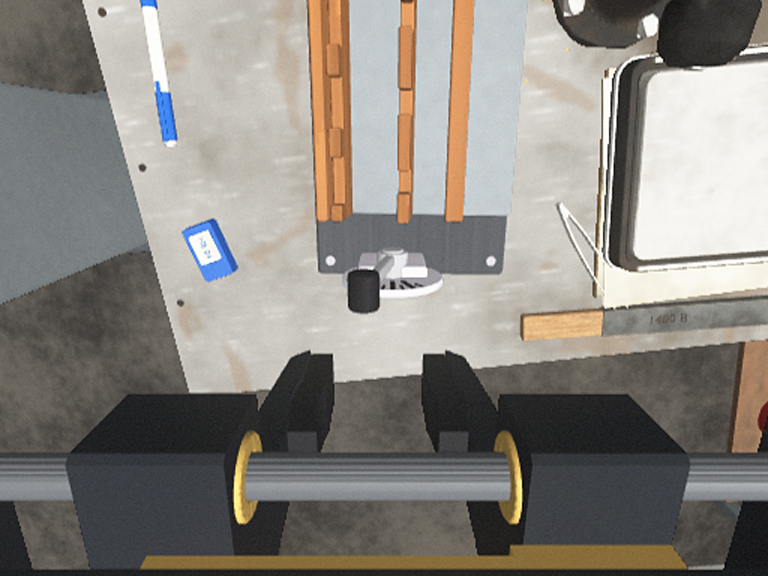

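View pics/sd6.png

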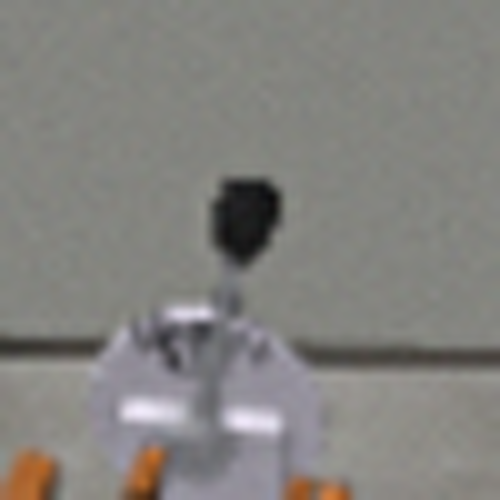

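```bash
python3 - <<'E'
from h import *
st();print(row((488,-76,200),np.pi/2-.125))
E
```

```text
t 11.4 pos [530.7 -80.3 227.6] yaw_y -0.122 z [-0.018  0.003 -1.   ] q [-0.2   0.02  1.9  -0.    1.24 -0.07] F [ 0.6 -0.3  0.1] gap 30.8
[-0.014, -0.015, -1.567, -0.095, -4.237, 2.84]
```

play_rows --pt "0 0 -0.18 0 -1 0 -1" --pt "0 0 -0.36 0 -2 0 -1" --pt "0 0 -0.54 0 -3 0 -1" --pt "0 0 -0.72 0 -4 0 -1" --pt "0 0 -0.9 0 -4.2 1 -1" --pt "0 0 -1.08 0 -4.2 2 -1" --pt "-0.01 -0.01 -1.26 0 -4.2 2.8 -1" --pt "-0.014 -0.015 -1.44 0 -4.2 2.8 -1" --pt "-0.014 -0.015 -1.567 -0.1 -4.2 2.8 -1" --pt "-0.014 -0.015 -1.567 -0.1 -4.2 2.8 -1" --grip_force 20

```text
time: 12.65
tool_pos: [488.4, -76.1, 200.5]
eef_rot: [[-0.992, 0.127, 0.0], [0.127, 0.992, 0.0], [-0.0, 0.0, -1.0]]
ft_force: [0.6, -0.0, -0.5]
finger_gap: 0.004
```

```bash
python3 - <<'E'
from h import *
st();print(row((490,-77,122),np.pi/2-.125))
w=env.camera("wrist");crop(w,0,0,512,384,1.5,"pics/w5.png")
print([(round(d["score"],2),np.round(d["location"]).tolist()) for d in env.mark_of("lever_tip",w)])
E
```

```text
t 12.65 pos [488.4 -76.1 200.5] yaw_y 1.444 z [ 0.  0. -1.] q [-0.21 -0.05  2.02  0.    1.17 -1.65] F [ 0.6 -0.  -0.5] gap 0.4
[0.0, 0.0, -0.002, -0.17, -0.067, 7.848]
[]
```

View pics/w5.png

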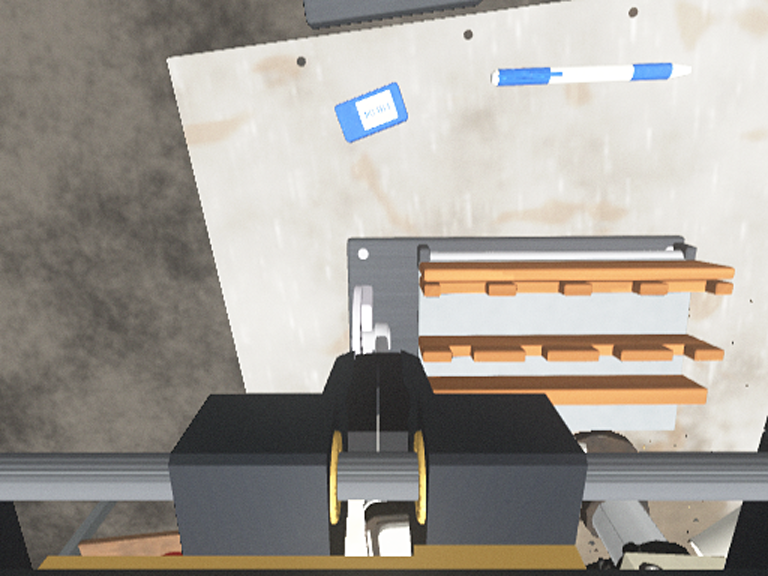

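play_rows --pt "0 0 0 0 0 3 -1" --pt "0 0 0 0 0 6 -1" --pt "0 0 0 0 -0.1 7.8 -1" --pt "0 0 0 0 -0.1 7.8 -1" --pt "0 0 0 -0.5 -0.1 7.8 -1" --pt "0 0 0 -1 -0.1 7.8 -1" --pt "0 0 0 -1.4 -0.1 7.8 -1" --pt "0 0 0 -1.7 -0.1 7.8 -1" --pt "0 0 0 -1.9 -0.1 7.8 -1" --pt "0 0 0 -1.9 -0.1 7.8 -1"

```text
time: 14.0
tool_pos: [504.1, -79.1, 123.0]
eef_rot: [[-0.992, 0.127, -0.007], [0.127, 0.992, 0.001], [0.007, 0.0, -1.0]]
ft_force: [-11.5, 0.7, 11.3]
finger_gap: 0.004
```

```bash
python3 - <<'E'
from h import *
st()
a=env.camera("scene");b=env.camera("side")
crop(b,205,90,275,150,10,"pics/sd7.png");crop(a,310,205,380,265,10,"pics/sc7.png")
E
```

```text
t 14.0 pos [504.1 -79.1 123. ] yaw_y 1.443 z [-0.007  0.001 -1.   ] q [-0.2   0.06  2.06 -0.    1.02 -1.65] F [-11.5   0.7  11.3] gap 0.4
```

View pics/sd7.png

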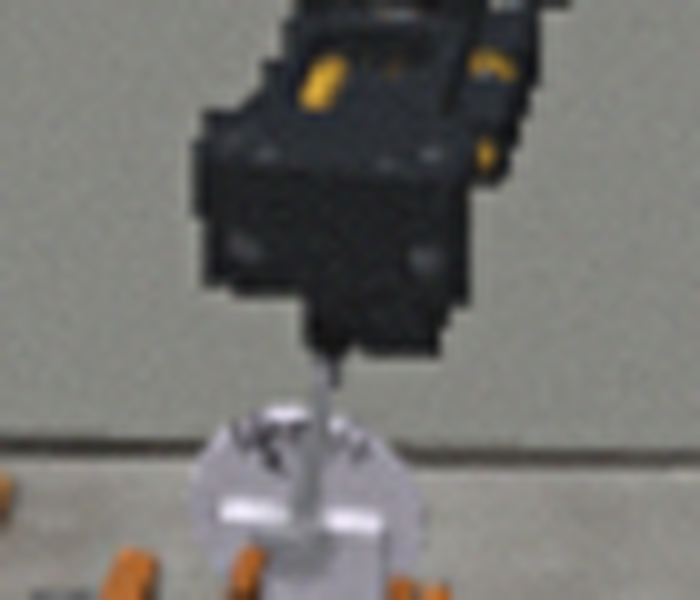

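play_rows --pt "0 0 0 -0.4 0 -0.2 -1" --pt "0 0 0 -0.6 0 -0.3 -1" --pt "0 0 0 -0.8 0 -0.3 -1" --pt "0 0 0 -0.9 0 -0.4 -1" --pt "0 0 0 -1.0 0 -0.4 -1" --pt "0 0 0 -1.1 0 -0.4 -1" --pt "0 0 0 -1.2 0 -0.4 -1" --pt "0 0 0 -1.3 0 -0.4 -1" --pt "0 0 0 -1.3 0 -0.4 -1" --pt "0 0 0 -1.3 0 -0.4 -1"

```text
time: 15.35
tool_pos: [512.8, -80.1, 125.4]
eef_rot: [[-0.992, 0.127, -0.017], [0.127, 0.992, 0.002], [0.017, 0.0, -1.0]]
ft_force: [-9.5, 0.5, 1.1]
finger_gap: 0.008
```

```bash
python3 - <<'E'
from h import *
s=st();print(s["ft_torque"])
b=env.camera("side")
crop(b,205,90,275,150,10,"pics/sd8.png")
E
```

```text
t 15.35 pos [512.8 -80.1 125.4] yaw_y 1.444 z [-0.017  0.002 -1.   ] q [-0.2   0.08  2.04 -0.    1.04 -1.65] F [-9.5  0.5  1.1] gap 0.7
[0.15898474 1.49896791 0.07115333]
```

View pics/sd8.png

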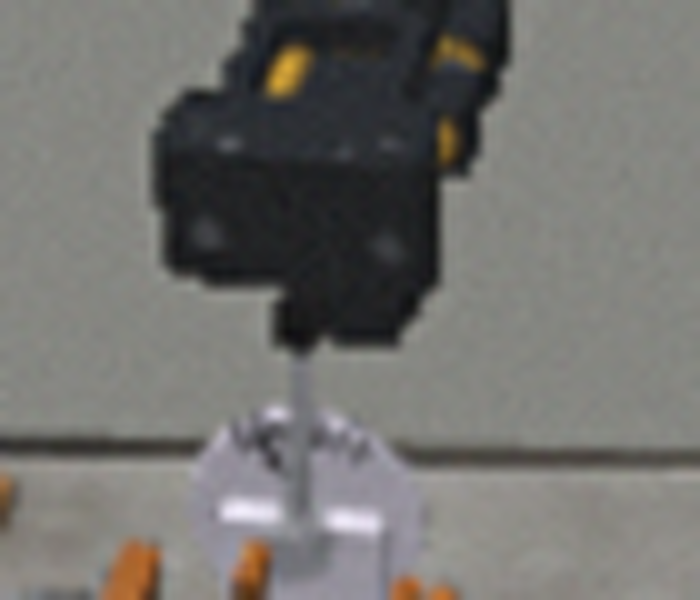

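play_rows --pt "0 0 0 0.5 0 0 -1" --pt "0 0 0 1.5 0 0 -1" --pt "0 0 0 2 0 -1 -1" --pt "0 0 0 2 1.5 -4 -1" --pt "0 0 0 2 4 -7 -1" --pt "0 0 0 2 7 -10 -1" --pt "0 0 0 2 10 -12.5 0.2" --pt "0 0 0 2 12.5 -12.5 0.2" --pt "0 0 0 2.3 12.5 -12.5 0.2" --pt "0 0 0 2.3 12.5 -12.5 0.2"

```text
time: 16.65
tool_pos: [507.7, 46.1, 251.1]
eef_rot: [[-0.992, 0.126, -0.016], [0.126, 0.992, 0.002], [0.016, -0.0, -1.0]]
ft_force: [0.5, 0.8, -0.1]
finger_gap: 0.433
```

```bash
python3 - <<'E'
from h import *
s=st()
b=env.camera("side")
crop(b,205,90,275,150,10,"pics/sd9.png")
w=env.camera("wrist");np.save("w6.npy",w,allow_pickle=True)
crop(w,0,0,512,384,1.5,"pics/w6.png")
for c in(w,b):
  for q in ("lever_tip","lever_pivot","rest0"):
    print(q,[(round(d["score"],2),np.round(d["location"],1).tolist()) for d in env.mark_of(q,c)])
E
```

```text
t 16.65 pos [507.7  46.1 251.1] yaw_y 1.444 z [-0.016  0.002 -1.   ] q [ 0.04 -0.05  1.93  0.    1.28 -1.4 ] F [ 0.5  0.8 -0.1] gap 38.1
lever_tip [(0.82, [535.7, -81.2, 135.6])]
lever_pivot [(0.96, [533.1, -80.0, 56.8])]
rest0 [(0.84, [524.8, 27.9, 68.4]), (0.72, [536.6, 117.0, 67.1]), (0.67, [521.2, -23.8, 68.0])]
lever_tip [(0.43, [537.0, -77.6, 132.0])]
lever_pivot [(0.94, [539.2, -75.1, 53.6]), (0.62, [383.4, 227.4, 14.7])]
rest0 [(0.96, [527.6, 70.1, 58.8]), (0.85, [516.3, -30.3, 67.8]), (0.67, [525.0, 28.7, 63.4]), (0.57, [538.7, 119.4, 69.4])]
```

View pics/sd9.png

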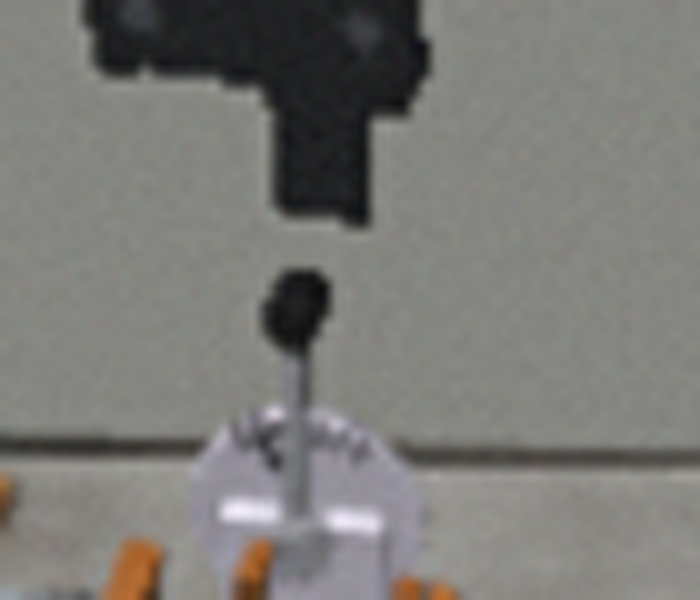

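View pics/w6.png

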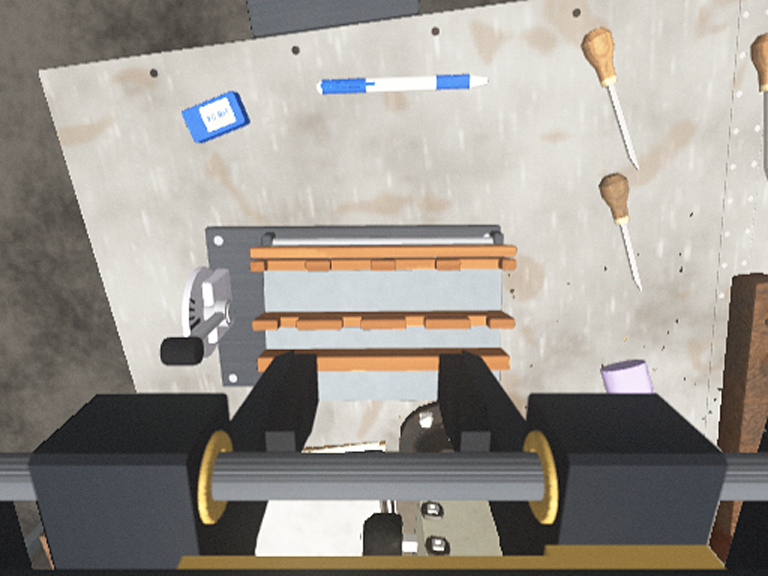

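```bash
python3 - <<'E'
from h import *
w=np.load("w6.npy",allow_pickle=True).item()
crop(w,130,140,350,260,3.6,"pics/w7.png")
E
```

```text
(no output)
```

View pics/w7.png

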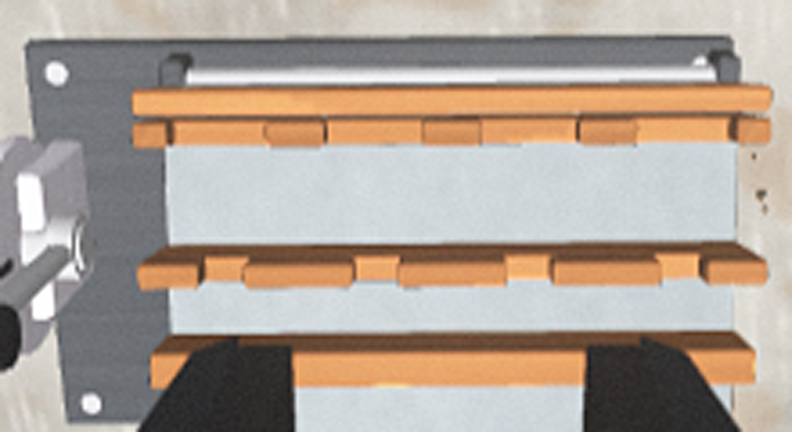

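```bash
python3 - <<'E'
from h import *
w=np.load("w6.npy",allow_pickle=True).item()
f=lambda x,y:((x+.5)/3.6-.5+130,(y+.5)/3.6-.5+140)
K=w["mtx"];R=w["R"];t=w["t"]
vv,uu=np.mgrid[0:384,0:512]
r=w["range_z"]; d=np.stack([(uu-K[0,2])/K[0,0],(vv-K[1,2])/K[1,1],np.ones_like(uu)],-1)*r[...,None]
X=(d-t)@R
u=np.array([np.cos(.125),-np.sin(.125),0])
def reg(n,x0,x1,y0,y1):
    a,b=f(x0,y0);c,e=f(x1,y1); q=X[int(round(b)):int(round(e))+1,int(round(a)):int(round(c))+1].reshape(-1,3); m=np.median(q,0); print(n,m.round(1),"along",(m@u).round(1),"n",len(q)); return m
s=reg("stop top",150,760,92,105)
for k in(295,451,607): reg("tooth",k-20,k+20,128,140)
c=[reg("comb",k-40,k+40,270,280) for k in(300,453,607)]
reg("deck",200,700,170,215);reg("deck2",320,570,400,425);reg("sill",310,570,355,378)
for n,p,z in [("T1",(295,146),64.3),("T2",(451.5,146),64.3),("T3",(608,145),64.3),("C1",(299.5,287),73),("C2",(453.5,287),73),("C3",(606.5,286),73)]:
    q=P(w,*f(*p),z); print(n,q.round(1),(q@u).round(1))
E
```

```text
stop top [502.6  51.8  63.4] along 492.2 n 855
tooth [507.    1.6  65.4] along 502.9 n 60
tooth [513.1  48.9  65.4] along 503.0 n 60
tooth [519.2  96.4  65.5] along 503.1 n 60
comb [549.6  -2.9  72.6] along 545.7 n 69
comb [555.8  44.2  72.7] along 546.0 n 72
comb [561.6  91.3  72.9] along 545.9 n 69
deck [541.2  45.7  31.6] along 531.3 n 1820
deck2 [617.4  34.7  44.8] along 608.3 n 560
sill [588.3  36.2  68.2] along 579.2 n 584
T1 [510.9   1.   64.3] 506.8
T2 [517.   48.7  64.3] 506.9
T3 [522.8  96.4  64.3] 506.7
C1 [553.6  -3.6  73. ] 549.7
C2 [559.7  43.9  73. ] 549.9
C3 [565.4  91.   73. ] 549.7
```

```bash
python3 - <<'E'
from h import *
st();print(row((430,280,200),np.pi/2+.2))
E
```

```text
t 17.05 pos [508.   46.  250.7] yaw_y 1.443 z [-0.016  0.002 -1.   ] q [ 0.04 -0.05  1.93  0.    1.28 -1.4 ] F [ 0.2  0.1 -0.1] gap 52.7
[0.003, -0.016, -0.328, 10.637, 22.215, 5.244]
```

play_rows --pt "0 -0.016 -0.05 2 4 0.5 0.1" --pt "0 -0.016 -0.1 4 8 1 0.1" --pt "0 -0.016 -0.15 6 12 2 0.1" --pt "0 -0.016 -0.2 8 16 3 0.1" --pt "0 -0.016 -0.26 9.5 20 4 0.1" --pt "0 -0.016 -0.328 10.6 22.2 5.2 0.1" --pt "0 -0.016 -0.328 10.6 22.2 5.2 0.1" --pt "0 -0.016 -0.328 10.6 22.2 5.2 0.1" --pt "0 -0.016 -0.328 10.6 22.2 5.2 0.1" --pt "0 -0.016 -0.328 10.6 22.2 5.2 0.1"

```text
time: 18.3
tool_pos: [431.0, 279.2, 201.0]
eef_rot: [[-0.98, -0.197, 0.0], [-0.197, 0.98, 0.003], [-0.001, 0.003, -1.0]]
ft_force: [-1.0, -0.3, 0.1]
finger_gap: 0.55
```

```bash
python3 - <<'E'
from h import *
s=st()
w=env.camera("wrist");np.save("w8.npy",w,allow_pickle=True)
crop(w,0,0,512,384,1.5,"pics/w8.png")
for q in ("graver_a_handle","graver_c_handle"):
    print(q,[(round(d["score"],2),np.round(d["location"],1).tolist(),px(w,d["location"]).round()*1.5) for d in env.mark_of(q,w)])
E
```

```text
t 18.3 pos [431.  279.2 201. ] yaw_y 1.769 z [ 0.     0.003 -1.   ] q [ 0.52 -0.02  1.99  0.    1.17 -1.25] F [-1.  -0.3  0.1] gap 48.4
graver_a_handle [(0.57, [490.2, 246.9, 10.1], array([319.5, 318. ]))]
graver_c_handle [(0.88, [384.0, 230.4, 9.2], array([321. , 175.5]))]
```

View pics/w8.png

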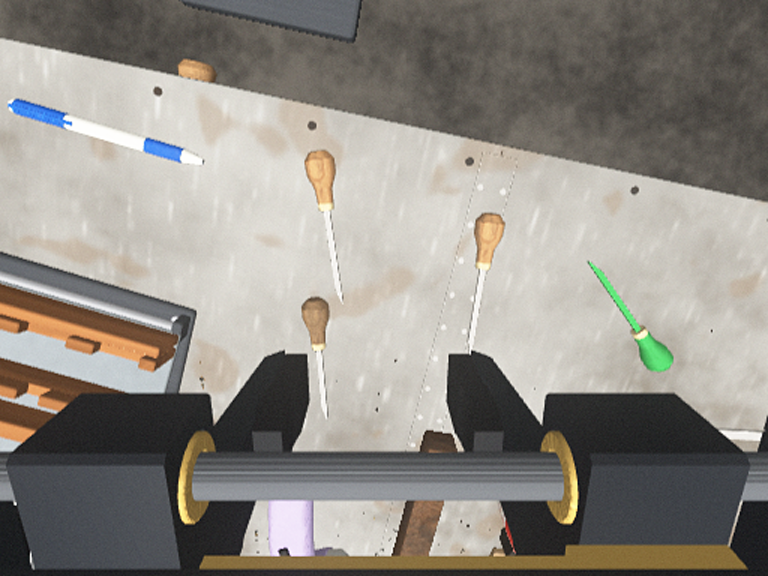

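```bash
python3 - <<'E'
from h import *
w=np.load("w8.npy",allow_pickle=True).item()
f=lambda p:((p[0]+.5)/1.5-.5,(p[1]+.5)/1.5-.5)
for n,b,fe,t in [("G1",(319,151),(325,209),(341,303)),("G2",(315,297),(319,349),(326,418)),("G3",(489,213),(483,269),(473,352))]:
    B=P(w,*f(b),10.5);F=P(w,*f(fe),10.5);T=P(w,*f(t),9)
    ax=(B-T)[:2];L=np.linalg.norm(ax);ax/=L
    ax2=(B-F)[:2];L2=np.linalg.norm(ax2);ax2/=L2
    print(n,B.round(1),"len",L.round(1),"hand",L2.round(1),"center",(B[:2]-17*ax).round(1),"axis ang (towards tip)",np.arctan2(-ax[1],-ax[0]).round(3),np.arctan2(-ax2[1],-ax2[0]).round(3))
    m=T[:2]+ax*20
E
```

```text
G1 [367.9 226.1  10.5] len 112.3 hand 39.9 center [384.1 231.3] axis ang (towards tip) 0.309 0.268
G2 [473.5 240.1  10.5] len 106.7 hand 43.2 center [490.  244.2] axis ang (towards tip) 0.242 0.231
G3 [386.1 352.7  10.5] len 110.3 hand 41.7 center [402.9 355.4] axis ang (towards tip) 0.158 0.163
```

```bash
cat >> h.py <<'E'
U=np.array([.9922,-.1247,0]);V=np.array([.1247,.9922,0])
def place(k,along=517.6,z=68.3): 
    return along*U+(112.9+72-48*k)*V+np.array([0,0,z])
def gp(center,al,slope=0.,roll=0.,h=5.,off=3.):
    y=np.array([-np.sin(al),np.cos(al),0]);zz=np.array([0,0,-1.]);x=np.cross(y,zz);T=np.stack([x,y,zz],1)
    d=np.array([np.cos(al),np.sin(al),0])
    M=Ro.from_rotvec(-slope*y).as_matrix()@Ro.from_rotvec(roll*d).as_matrix()
    R=M@T; dd=Ro.from_rotvec(-slope*y).as_matrix()@d
    return np.array(center,float)+off*dd+h*R[:,2], R
def rowR(p,R,s=None):
    s=s or env.read_state();R0=s["eef_rot"]
    return np.r_[Ro.from_matrix(R0.T@R).as_rotvec(),R0.T@(p-s["tool_pos"])/10].round(3).tolist()
E
python3 - <<'E'
from h import *
p,R=gp((490,244.2,10.5),.24,0,-.12,5)
print(p,rowR(p+[0,0,70],R),rowR(p,R))
E
```

```text
[493.05629345 244.33170281   5.53595682] [0.123, -0.002, -0.041, -5.414, -4.709, 12.509] [0.123, -0.002, -0.041, -5.41, -4.73, 19.509]
```

play_rows --pt "0.04 0 -0.01 -1.5 -1.5 3 -0.2" --pt "0.08 0 -0.03 -3 -3 6 -0.2" --pt "0.123 -0.002 -0.041 -4.5 -4 9 -0.2" --pt "0.123 -0.002 -0.041 -5.4 -4.7 12 -0.2" --pt "0.123 -0.002 -0.041 -5.4 -4.7 12.5 -0.25" --pt "0.123 -0.002 -0.041 -5.4 -4.7 12.5 -0.25" --pt "0.123 -0.002 -0.041 -5.4 -4.7 12.5 -0.25" --pt "0.123 -0.002 -0.041 -5.4 -4.7 12.5 -0.25" --pt "0.123 -0.002 -0.041 -5.4 -4.7 12.5 -0.25" --pt "0.123 -0.002 -0.041 -5.4 -4.7 12.5 -0.25"

```text
time: 19.7
tool_pos: [493.0, 244.6, 76.0]
eef_rot: [[-0.971, -0.236, 0.029], [-0.238, 0.964, -0.116], [-0.001, -0.12, -0.993]]
ft_force: [-1.2, -0.4, -0.0]
finger_gap: 0.376
```

```bash
python3 - <<'E'
from h import *
s=st()
w=env.camera("wrist")
crop(w,0,0,512,384,1.5,"pics/w9.png")
p,R=gp((490,244.2,10.5),.24,0,-.12,5); print(rowR(p,R))
print([(round(d["score"],2),np.round(d["location"],1).tolist()) for d in env.mark_of("graver_a_handle",w)])
E
```

```text
t 19.7 pos [493.  244.6  76. ] yaw_y 1.811 z [ 0.029 -0.116 -0.993] q [ 0.49  0.21  2.   -0.14  0.97 -1.24] F [-1.2 -0.4 -0. ] gap 33.1
[-0.0, 0.001, 0.0, -0.001, 0.824, 6.986]
[(0.68, [487.6, 250.2, 10.3])]
```

View pics/w9.png

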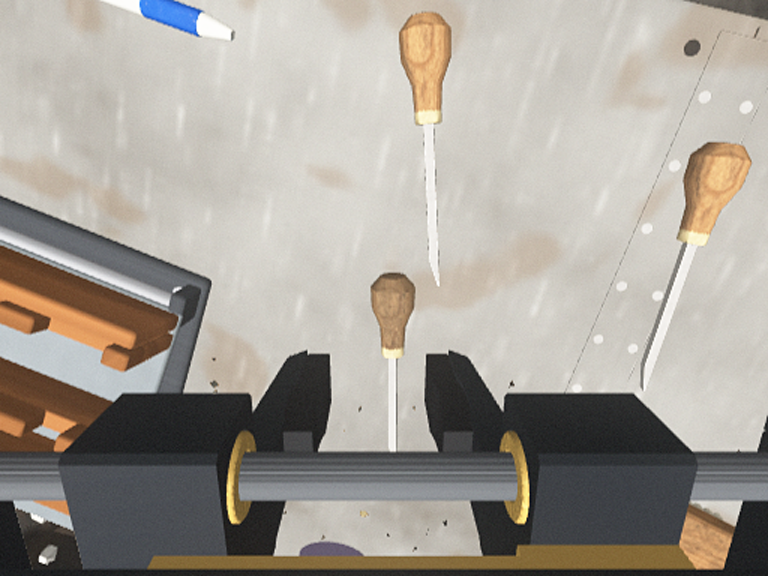

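```bash
python3 - <<'E'
from h import *
s=st()
w=env.camera("wrist");f=lambda p:((p[0]+.5)/1.5-.5,(p[1]+.5)/1.5-.5)
print(P(w,*f((393,273)),10.5).round(1),P(w,*f((393,350)),10.5).round(1),P(w,*f((392,400)),11).round(1))
E
```

```text
t 19.8 pos [492.9 244.5  75.7] yaw_y 1.811 z [ 0.029 -0.116 -0.993] q [ 0.49  0.21  2.   -0.14  0.97 -1.24] F [-0.5  0.7  0.3] gap 33.0
[473.8 239.2  10.5] [512.  249.   10.5] [539.  255.4  11. ]
```

play_rows --pt "0 0 0 0 0.2 2 -0.25" --pt "0 0 0 0 0.4 4 -0.25" --pt "0 0 0 0 0.6 5.5 -0.25" --pt "0 0 0 0 0.8 6.9 -0.25" --pt "0 0 0 0 0.8 6.95 -0.25" --pt "0 0 0 0 0.8 6.95 -1" --pt "0 0 0 0 0.8 6.95 -1" --pt "0 0 0 0 0.8 6.95 -1" --pt "0 0 0 0 0.8 6.95 -1" --pt "0 0 0 0 0.8 6.95 -1" --grip_force 20

```text
time: 21.1
tool_pos: [493.5, 244.3, 6.3]
eef_rot: [[-0.971, -0.236, 0.03], [-0.238, 0.964, -0.116], [-0.001, -0.12, -0.993]]
ft_force: [0.3, 0.4, 2.3]
finger_gap: 0.235
```

```bash
python3 - <<'E'
from h import *
s=st()
p,R=gp(place(2),-.125,.18,-.12,5)
print(p, rowR(p+[0,0,70],R))
E
```

```text
t 21.1 pos [493.5 244.3   6.3] yaw_y 1.811 z [ 0.03  -0.116 -0.993] q [ 0.49  0.31  2.03 -0.16  0.83 -1.22] F [0.3 0.4 2.3] gap 20.7
[528.38420333  22.58918804  63.95324615] [0.033, -0.132, 0.383, 1.875, -23.731, -10.003]
```

play_rows --pt "0 0 0 0 0 -3 -1" --pt "0 0 0 0 0 -7 -1" --pt "0 0 0 0 0 -12 -1" --pt "0 0 0.05 0 -3 -13 -1" --pt "0 0 0.1 0.5 -7 -13 -1" --pt "0.01 -0.05 0.2 1 -11 -13 -1" --pt "0.02 -0.08 0.27 1.5 -15 -12 -1" --pt "0.03 -0.12 0.34 1.9 -19 -11 -1" --pt "0.033 -0.132 0.383 1.9 -23.7 -10.3 -1" --pt "0.033 -0.132 0.383 1.9 -23.7 -10 -1"

```text
time: 22.35
tool_pos: [527.8, 20.4, 133.7]
eef_rot: [[-0.976, 0.149, 0.161], [0.127, 0.982, -0.142], [-0.179, -0.118, -0.977]]
ft_force: [0.4, -0.0, -0.9]
finger_gap: 0.236
```

```bash
python3 - <<'E'
from h import *
s=st()
p,R=gp(place(2),-.125,.18,-.12,4.2)
print(p, rowR(p+[0,0,2],R),rowR(p+[0,0,15],R))
w=env.camera("wrist");crop(w,0,0,512,384,1.5,"pics/w10.png")
b=env.camera("side");crop(b,170,60,330,230,3.5,"pics/sd10.png")
E
```

```text
t 22.35 pos [527.8  20.4 133.7] yaw_y 1.42 z [ 0.161 -0.142 -0.977] q [ 0.09 -0.01  2.13 -0.2   0.88 -1.22] F [ 0.4 -0.  -0.9] gap 20.8
[528.25505916  22.70193853  64.73466096] [-0.001, -0.0, -0.004, 1.187, 1.018, 6.521] [-0.001, -0.0, -0.004, 0.954, 0.864, 5.251]
```

View pics/w10.png

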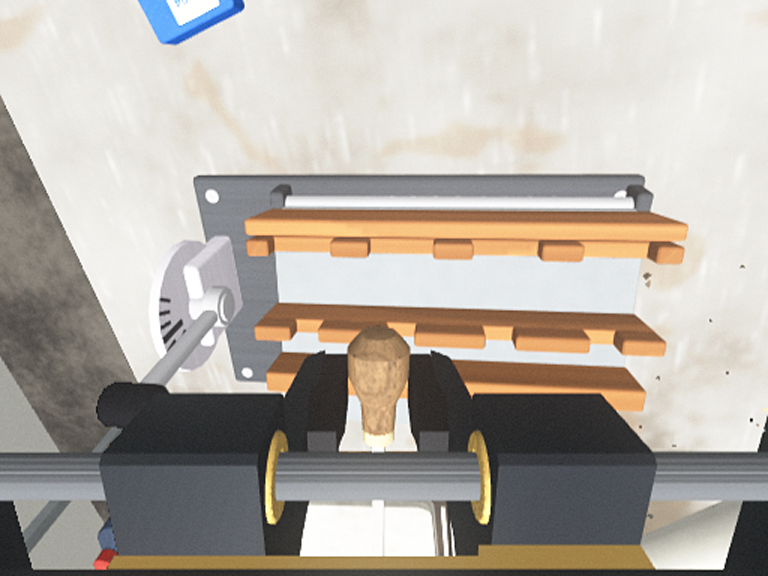

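View pics/sd10.png

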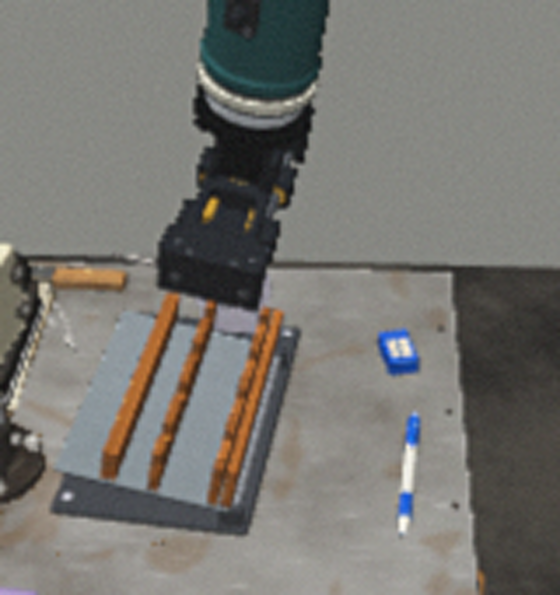

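```bash
python3 - <<'E'
from h import *
for roll in(-.12,-.18):
    p,R=gp(place(2),-.125,.18,roll,4.2)
    for z in (-64,-84):
      for x in(-37.5,37.5):
        c=p+R@np.array([x,-93.5,z]); print(roll,c.round(), "u",(c@U).round(1),"v",(c@V).round(1))
t=np.array([537,-80,132]); print(t@U,t@V)
E
```

```text
-0.12 [541. -65. 145.] u 544.8 v 3.2
-0.12 [468. -56. 132.] u 471.0 v 3.2
-0.12 [538. -62. 165.] u 541.3 v 5.6
-0.12 [465. -53. 151.] u 467.5 v 5.6
-0.18 [541. -60. 150.] u 543.9 v 7.6
-0.18 [467. -51. 136.] u 470.1 v 7.6
-0.18 [538. -56. 169.] u 540.4 v 11.2
-0.18 [464. -47. 156.] u 466.6 v 11.2
542.7873999999999 -12.412099999999995
```

play_rows --pt "0 0 0 0.3 0.3 2 -1" --pt "0 0 0 0.7 0.6 4 -1" --pt "0 0 0 0.95 0.86 5.2 -1" --pt "0 0 0 1.0 0.9 5.6 -1" --pt "0 0 0 1.1 0.95 6 -1" --pt "0 0 0 1.15 1.0 6.3 -1" --pt "0 0 0 1.19 1.02 6.5 -1" --pt "0 0 0 1.19 1.02 6.5 -1" --pt "0 0 0 1.19 1.02 6.5 -1" --pt "0 0 0 1.19 1.02 6.5 -1"

```text
time: 23.7
tool_pos: [527.8, 24.9, 66.6]
eef_rot: [[-0.976, 0.146, 0.16], [0.124, 0.982, -0.141], [-0.178, -0.117, -0.977]]
ft_force: [0.6, -0.6, -1.2]
finger_gap: 0.236
```

```bash
python3 - <<'E'
from h import *
s=st()
p,R=gp(place(2),-.125,.18,-.12,4.2)
print(p, rowR(p,R))
w=env.camera("wrist");crop(w,0,0,512,384,1.5,"pics/w11.png")
b=env.camera("side");crop(b,170,60,330,230,3.5,"pics/sd11.png")
E
```

```text
t 23.7 pos [527.8  24.9  66.6] yaw_y 1.423 z [ 0.16  -0.141 -0.977] q [ 0.1   0.09  2.18 -0.23  0.74 -1.17] F [ 0.6 -0.6 -1.2] gap 20.8
[528.25505916  22.70193853  64.73466096] [0.0, -0.001, -0.001, -0.034, -0.188, 0.225]
```

View pics/w11.png

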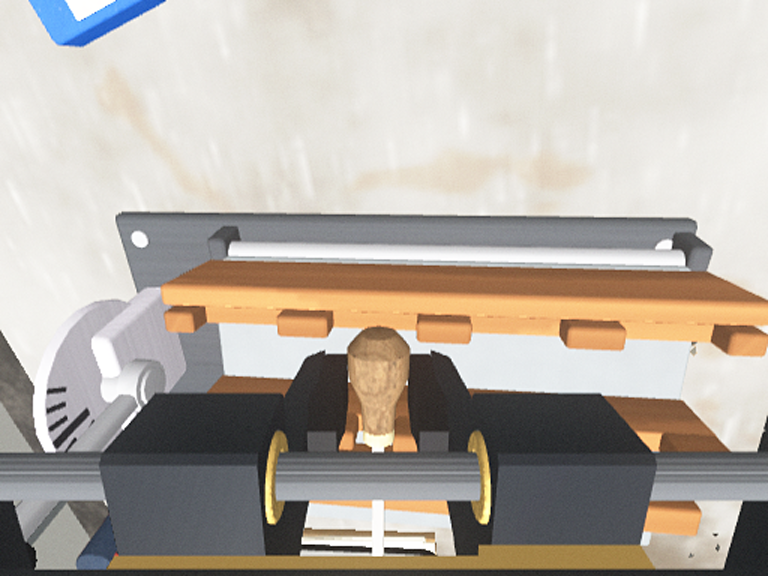

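View pics/sd11.png

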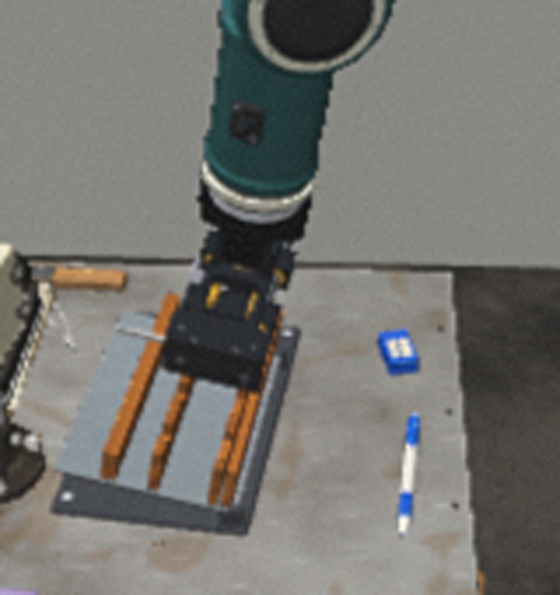

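play_rows --pt "0 0 0 0 -0.1 0.1 -1" --pt "0 0 0 0 -0.15 0.2 -1" --pt "0 0 0 0 -0.15 0.3 -1" --pt "0 0 0 0 -0.15 0.3 -1" --pt "0 0 0 0 -0.15 0.3 -1" --pt "0 0 0 0 -0.15 0.3 -0.4" --pt "0 0 0 0 -0.15 0.3 -0.3" --pt "0 0 0 0 -0.15 0.3 -0.25" --pt "0 0 0 0 -0.15 0.3 -0.25" --pt "0 0 0 0 -0.15 0.3 -0.25"

```text
time: 25.05
tool_pos: [528.0, 23.0, 63.8]
eef_rot: [[-0.976, 0.146, 0.16], [0.124, 0.982, -0.141], [-0.178, -0.117, -0.977]]
ft_force: [0.1, -0.1, 0.3]
finger_gap: 0.377
```

```bash
python3 - <<'E'
from h import *
s=st()
w=env.camera("wrist");crop(w,0,0,512,384,1.5,"pics/w12.png")
E
```

```text
t 25.05 pos [528.   23.   63.8] yaw_y 1.423 z [ 0.16  -0.141 -0.977] q [ 0.1   0.09  2.18 -0.23  0.74 -1.17] F [ 0.1 -0.1  0.3] gap 33.2
```

View pics/w12.png

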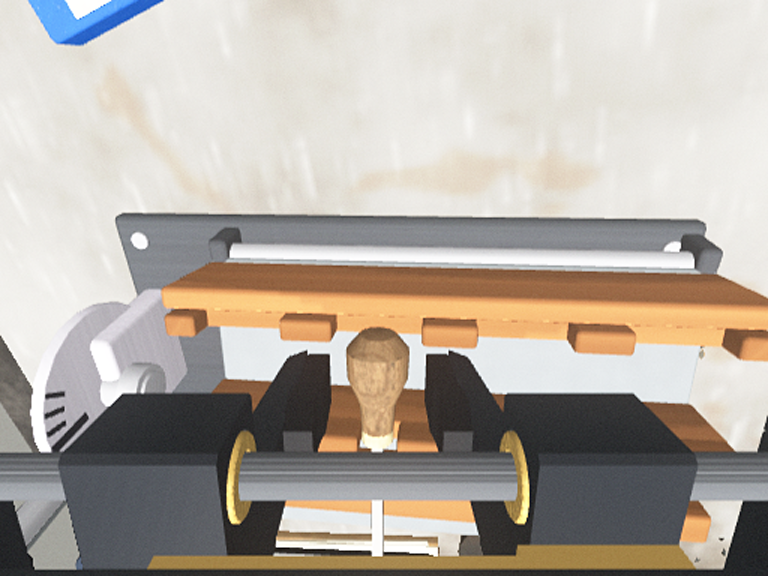

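play_rows --pt "0 0 0 0 0 -1 -0.25" --pt "0 0 0 0 0 -2.5 -0.25" --pt "0 0 0 0 0 -5 -0.25" --pt "0 0 0 0 0 -8 -0.25" --pt "0 0 0 0 0 -12 -0.25" --pt "0 0 0 0 0 -16 -0.25" --pt "0 0 0 1 2 -18 -0.25" --pt "0 0 0 1 3 -18 -0.25" --pt "0 0 0 1 3 -18 -0.25" --pt "0 0 0 1 3 -18 -0.25"

```text
time: 26.35
tool_pos: [493.2, 78.6, 233.0]
eef_rot: [[-0.977, 0.146, 0.158], [0.124, 0.982, -0.141], [-0.176, -0.118, -0.977]]
ft_force: [0.2, 1.1, -0.1]
finger_gap: 0.374
```

```bash
python3 - <<'E'
from h import *
s=st()
w=env.camera("wrist");crop(w,0,0,512,384,1.5,"pics/w13.png")
b=env.camera("side");crop(b,170,60,330,230,3.5,"pics/sd13.png")
for c in(w,b):
  for q in ("graver_a_handle","graver_c_handle"):
    print(q,[(round(d["score"],2),np.round(d["location"],1).tolist()) for d in env.mark_of(q,c)])
print(place(2))
p,R=gp((384,231,10.5),.3,0,0,6); print(rowR(p+[0,0,70],R))
E
```

```text
t 26.35 pos [493.2  78.6 233. ] yaw_y 1.423 z [ 0.158 -0.141 -0.977] q [ 0.23 -0.15  2.06 -0.19  1.11 -1.13] F [ 0.2  1.1 -0.1] gap 32.9
graver_a_handle [(0.87, [520.5, 30.2, 67.8])]
graver_c_handle []
graver_a_handle []
graver_c_handle [(0.46, [538.3, -80.0, 133.1]), (0.45, [384.2, 232.1, 14.4])]
[524.64855  23.66186  68.3    ]
[-0.156, 0.15, -0.436, 15.167, 15.355, 11.711]
```

View pics/w13.png

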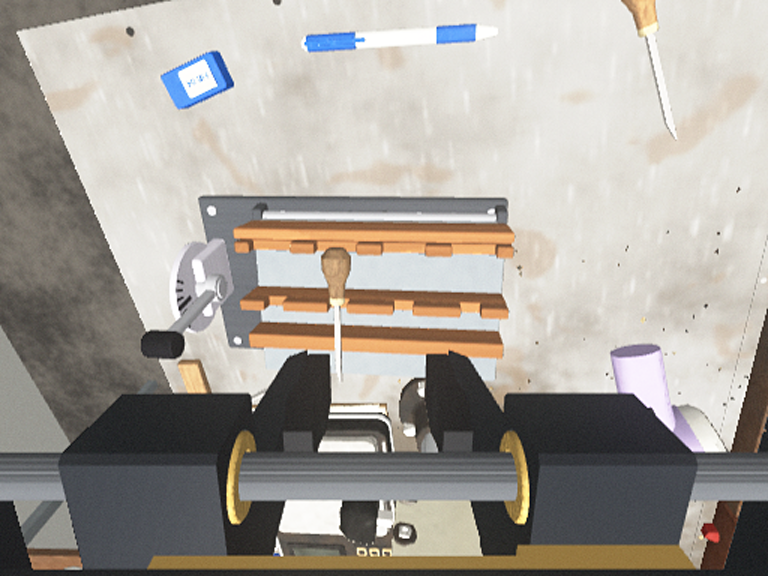

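View pics/sd13.png

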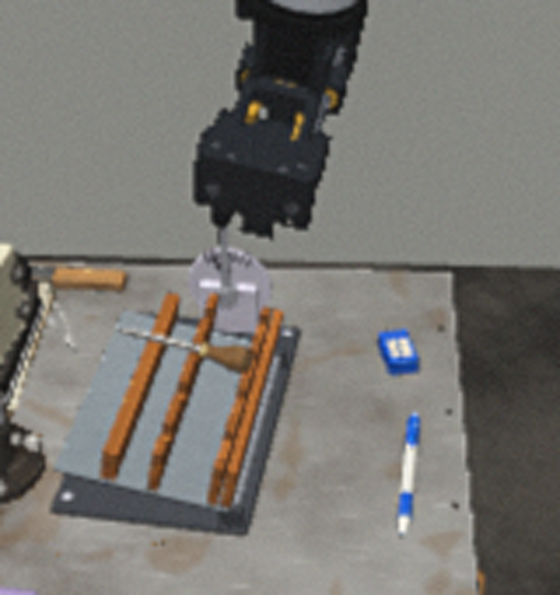

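play_rows --pt "-0.02 0.02 -0.06 2 2 1 -0.2" --pt "-0.05 0.05 -0.12 4 4 2 -0.2" --pt "-0.08 0.08 -0.2 7 7 4 -0.2" --pt "-0.1 0.1 -0.28 9 9 6 -0.2" --pt "-0.12 0.12 -0.35 11 11 8 -0.2" --pt "-0.156 0.15 -0.436 13 13 10 -0.2" --pt "-0.156 0.15 -0.436 15.2 15.4 11.7 -0.2" --pt "-0.156 0.15 -0.436 15.2 15.4 11.7 -0.2" --pt "-0.156 0.15 -0.436 15.2 15.4 11.7 -0.2" --pt "-0.156 0.15 -0.436 15.2 15.4 11.7 -0.2"

```text
time: 27.9
tool_pos: [387.5, 232.5, 75.5]
eef_rot: [[-0.955, -0.295, 0.001], [-0.295, 0.955, 0.001], [-0.002, 0.001, -1.0]]
ft_force: [0.5, -0.0, 0.3]
finger_gap: 0.404
```

```bash
python3 - <<'E'
from h import *
s=st()
w=env.camera("wrist");crop(w,0,0,512,384,1.5,"pics/w14.png");np.save("w14.npy",w,allow_pickle=True)
E
```

```text
t 27.9 pos [387.5 232.5  75.5] yaw_y 1.871 z [ 0.001  0.001 -1.   ] q [ 0.49  0.01  2.22  0.    0.91 -1.39] F [ 0.5 -0.   0.3] gap 35.5
```

View pics/w14.png

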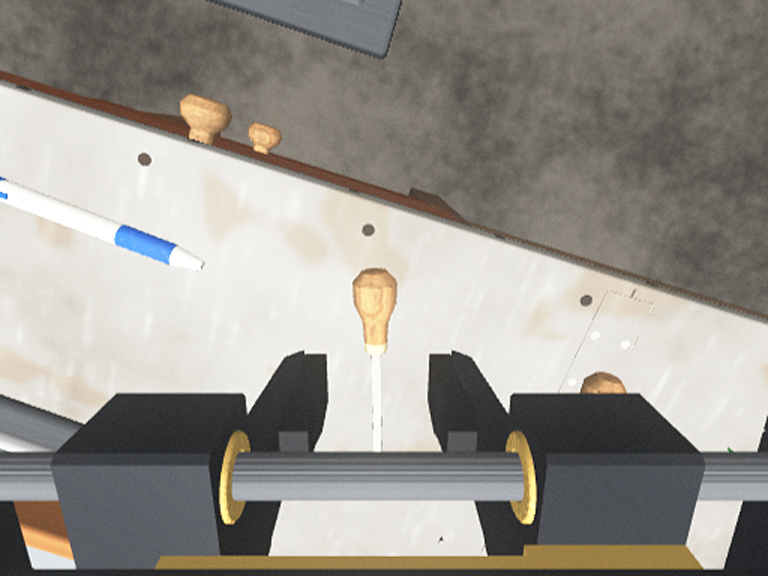

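play_rows --pt "0 0 0 0 0 2 -0.25" --pt "0 0 0 0 0 4 -0.25" --pt "0 0 0 0 0 5.5 -0.25" --pt "0 0 0 0 0 6.8 -0.25" --pt "0 0 0 0 0 7.1 -0.25" --pt "0 0 0 0 0 7.1 -1" --pt "0 0 0 0 0 7.1 -1" --pt "0 0 0 0 0 7.1 -1" --pt "0 0 0 0 0 7.1 -1" --pt "0 0 0 0 0 7.1 -1"

```text
time: 29.2
tool_pos: [387.9, 232.7, 4.8]
eef_rot: [[-0.955, -0.295, 0.002], [-0.295, 0.955, 0.001], [-0.002, 0.001, -1.0]]
ft_force: [-0.4, 0.4, 1.2]
finger_gap: 0.232
```

```bash
python3 - <<'E'
from h import *
s=st()
h=10.5-s["tool_pos"][2]
p,R=gp(place(1),-.125,.18,0,h)
print(h,p, rowR(p+[0,0,70],R))
E
```

```text
t 29.2 pos [387.9 232.7   4.8] yaw_y 1.87 z [ 0.002  0.001 -1.   ] q [ 0.48  0.13  2.26  0.    0.75 -1.39] F [-0.4  0.4  1.2] gap 20.4
5.695020524224101 [534.57427427  70.79236315  63.2340787 ] [0.04, -0.175, 0.423, -9.265, -19.782, -12.837]
```

play_rows --pt "0 0 0 0 0 -3 -1" --pt "0 0 0 0 0 -7 -1" --pt "0 0 0 0 0 -12 -1" --pt "0 0 0.08 -1 -3 -15 -1" --pt "0.01 -0.03 0.16 -3 -7 -15 -1" --pt "0.02 -0.08 0.24 -5 -11 -14.5 -1" --pt "0.03 -0.12 0.32 -7 -15 -14 -1" --pt "0.04 -0.15 0.38 -9 -18 -13.5 -1" --pt "0.04 -0.175 0.423 -9.3 -19.8 -12.9 -1" --pt "0.04 -0.175 0.423 -9.3 -19.8 -12.9 -1"

```text
time: 30.45
tool_pos: [534.2, 69.8, 133.0]
eef_rot: [[-0.976, 0.126, 0.175], [0.124, 0.992, -0.023], [-0.177, -0.001, -0.984]]
ft_force: [0.6, 1.4, -0.7]
finger_gap: 0.23
```

```bash
python3 - <<'E'
from h import *
s=st()
p,R=gp(place(1),-.125,.18,0,5.7)
print(p, rowR(p+[0,0,2],R),rowR(p+[0,0,15],R))
w=env.camera("wrist");crop(w,0,0,512,384,1.5,"pics/w15.png")
E
```

```text
t 30.45 pos [534.2  69.8 133. ] yaw_y 1.444 z [ 0.175 -0.023 -0.984] q [ 0.11 -0.    2.12 -0.06  0.85 -1.3 ] F [ 0.6  1.4 -0.7] gap 20.2
[534.57515878  70.792252    63.22917967] [-0.001, -0.002, -0.001, 1.177, 0.113, 6.671] [-0.001, -0.002, -0.001, 0.947, 0.111, 5.391]
```

View pics/w15.png

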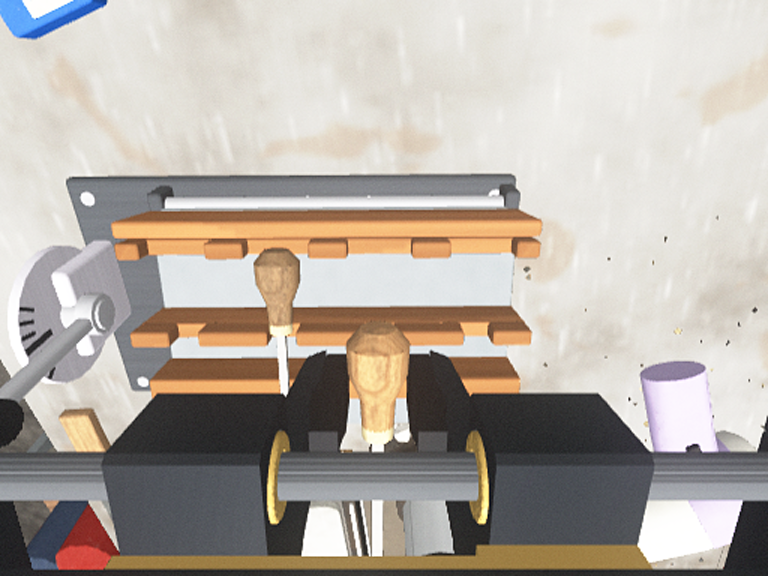

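play_rows --pt "0 0 0 0.3 0.1 2 -1" --pt "0 0 0 0.6 0.1 4 -1" --pt "0 0 0 0.95 0.1 5.4 -1" --pt "0 0 0 1.0 0.1 5.8 -1" --pt "0 0 0 1.1 0.1 6.2 -1" --pt "0 0 0 1.15 0.1 6.5 -1" --pt "0 0 0 1.18 0.1 6.7 -1" --pt "0 0 0 1.18 0.1 6.7 -1" --pt "0 0 0 1.18 0.1 6.7 -1" --pt "0 0 0 1.18 0.1 6.7 -1"

```text
time: 31.75
tool_pos: [534.8, 71.3, 65.5]
eef_rot: [[-0.976, 0.125, 0.176], [0.123, 0.992, -0.023], [-0.178, -0.001, -0.984]]
ft_force: [0.3, -0.4, -1.3]
finger_gap: 0.231
```

```bash
python3 - <<'E'
from h import *
s=st()
p,R=gp(place(1),-.125,.18,0,5.7)
print(p, rowR(p,R))
w=env.camera("wrist");crop(w,0,0,512,384,1.5,"pics/w16.png")
E
```

```text
t 31.75 pos [534.8  71.3  65.5] yaw_y 1.445 z [ 0.176 -0.023 -0.984] q [ 0.11  0.09  2.17 -0.07  0.71 -1.29] F [ 0.3 -0.4 -1.3] gap 20.4
[534.57515878  70.792252    63.22917967] [-0.001, -0.001, -0.0, 0.053, -0.056, 0.22]
```

View pics/w16.png

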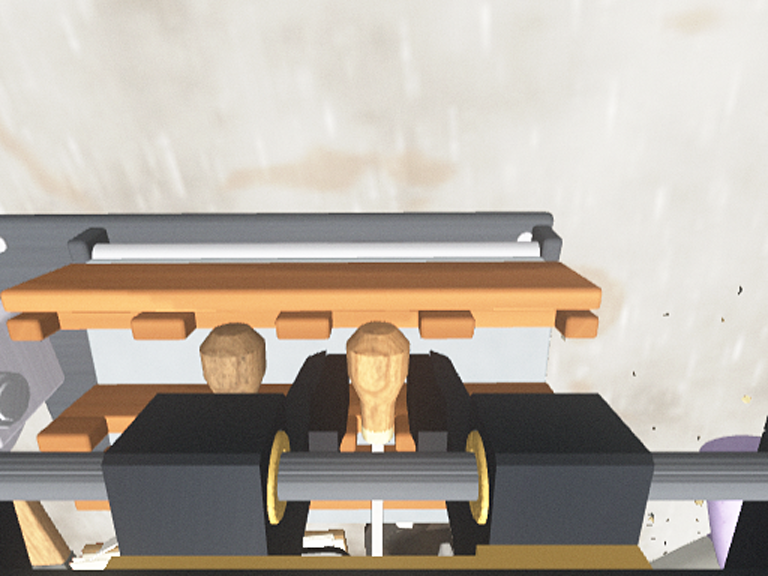

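play_rows --pt "0 0 0 0.05 -0.05 0.1 -1" --pt "0 0 0 0.05 -0.05 0.2 -1" --pt "0 0 0 0.05 -0.05 0.3 -1" --pt "0 0 0 0.05 -0.05 0.3 -1" --pt "0 0 0 0.05 -0.05 0.3 -0.42" --pt "0 0 0 0.05 -0.05 0.3 -0.42" --pt "0 0 0 0.05 -0.05 0.3 -0.42" --pt "0 0 0 0.05 -0.05 0.3 -0.42" --pt "0 0 0 0.05 -0.05 0.3 -0.42" --pt "0 0 0 0.05 -0.05 -0.2 -0.42"

```text
time: 33.05
tool_pos: [533.4, 70.9, 67.1]
eef_rot: [[-0.977, 0.125, 0.175], [0.123, 0.992, -0.023], [-0.177, -0.001, -0.984]]
ft_force: [-0.0, 0.7, -0.5]
finger_gap: 0.289
```

```bash
python3 - <<'E'
from h import *
s=st()
w=env.camera("wrist");crop(w,0,0,512,384,1.5,"pics/w17.png")
E
```

```text
t 33.05 pos [533.4  70.9  67.1] yaw_y 1.445 z [ 0.175 -0.023 -0.984] q [ 0.11  0.08  2.17 -0.06  0.71 -1.29] F [-0.   0.7 -0.5] gap 25.4
```

View pics/w17.png

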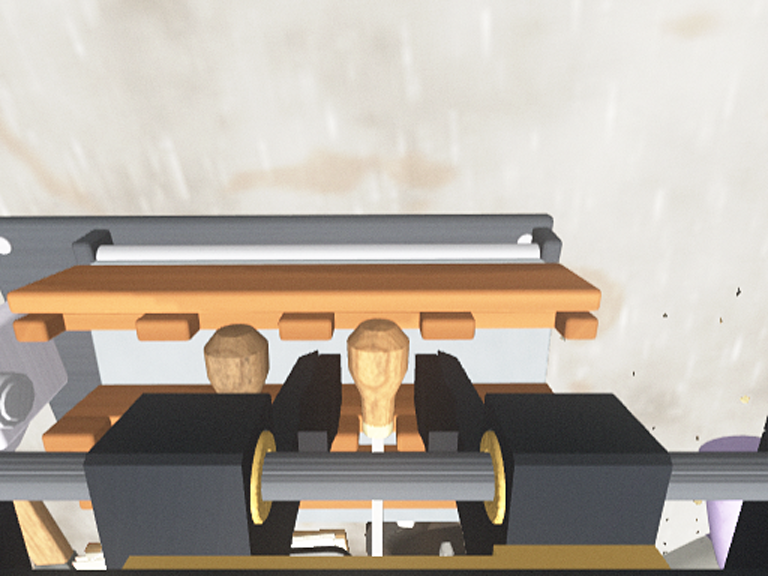

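Released in place, neighbours untouched. Retreat and go to the third graver.

play_rows --pt "0 0 0 0 0 -1 -0.42" --pt "0 0 0 0 0 -2.5 -0.42" --pt "0 0 0 0 0 -5 -0.42" --pt "0 0 0 0 0 -8 -0.42" --pt "0 0 0 0 0 -12 -0.2" --pt "0 0 0 0 1 -16 -0.2" --pt "0 0 0 1 3 -18 -0.2" --pt "0 0 0 2 5 -18 -0.2" --pt "0 0 0 2 6 -18 -0.2" --pt "0 0 0 2 6 -18 -0.2"

```text
time: 34.35
tool_pos: [490.3, 137.5, 241.9]
eef_rot: [[-0.976, 0.124, 0.177], [0.122, 0.992, -0.023], [-0.178, -0.001, -0.984]]
ft_force: [0.0, -0.0, 0.7]
finger_gap: 0.4
```

```bash
python3 - <<'E'
from h import *
s=st()
w=env.camera("wrist");crop(w,0,0,512,384,1.5,"pics/w18.png")
b=env.camera("side");crop(b,170,60,330,230,3.5,"pics/sd18.png");crop(b,0,120,330,300,2.4,"pics/sd18b.png")
for c in (w,b):
  for q in ("graver_a_handle","graver_c_handle"):
    print(q,[(round(d["score"],2),np.round(d["location"],1).tolist()) for d in env.mark_of(q,c)])
p,R=gp((403,355.5,10.5),.16,0,0,5.5); print(rowR(p+[0,0,70],R))
E
```

```text
t 34.35 pos [490.3 137.5 241.9] yaw_y 1.447 z [ 0.177 -0.023 -0.984] q [ 0.27 -0.16  2.06 -0.08  1.08 -1.15] F [ 0.  -0.   0.7] gap 35.2
graver_a_handle [(0.98, [520.6, 26.3, 66.6])]
graver_c_handle [(0.66, [527.3, 70.1, 66.9]), (0.52, [523.7, 28.9, 65.6])]
graver_a_handle [(0.54, [524.7, 23.7, 68.6]), (0.27, [527.7, 72.6, 61.6])]
graver_c_handle [(0.45, [532.7, 71.1, 70.7])]
[-0.026, 0.177, -0.285, 13.895, 20.726, 14.369]
```

View pics/w18.png

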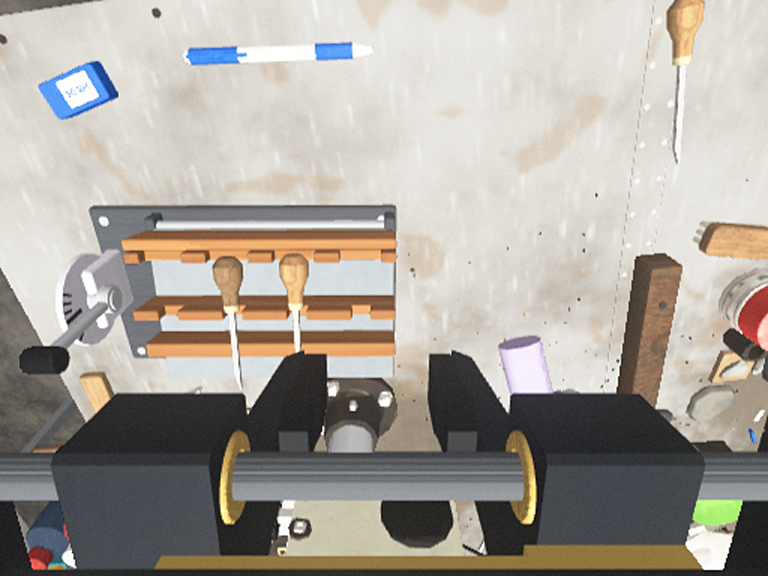

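View pics/sd18b.png

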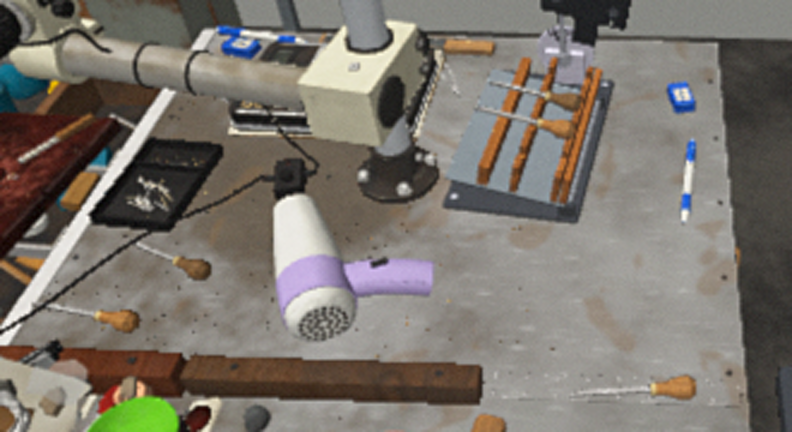

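play_rows --pt "0 0.03 -0.04 2 3 2 -0.2" --pt "0 0.06 -0.09 4 6 4 -0.2" --pt "-0.01 0.09 -0.14 6 9 6 -0.2" --pt "-0.02 0.12 -0.19 8 12 8 -0.2" --pt "-0.02 0.15 -0.24 10 15 10 -0.2" --pt "-0.026 0.177 -0.285 12 18 12 -0.2" --pt "-0.026 0.177 -0.285 13.9 20.7 14.4 -0.2" --pt "-0.026 0.177 -0.285 13.9 20.7 14.4 -0.2" --pt "-0.026 0.177 -0.285 13.9 20.7 14.4 -0.2" --pt "-0.026 0.177 -0.285 13.9 20.7 14.4 -0.2"

```text
time: 35.9
tool_pos: [407.1, 355.4, 75.9]
eef_rot: [[-0.987, -0.158, 0.002], [-0.158, 0.987, 0.001], [-0.002, 0.0, -1.0]]
ft_force: [-0.2, 0.3, -0.0]
finger_gap: 0.399
```

```bash
python3 - <<'E'
from h import *
s=st()
w=env.camera("wrist");crop(w,0,0,512,384,1.5,"pics/w19.png")
E
```

```text
t 35.9 pos [407.1 355.4  75.9] yaw_y 1.729 z [ 0.002  0.001 -1.   ] q [ 0.67  0.17  2.04 -0.    0.93 -1.06] F [-0.2  0.3 -0. ] gap 35.1
```

View pics/w19.png

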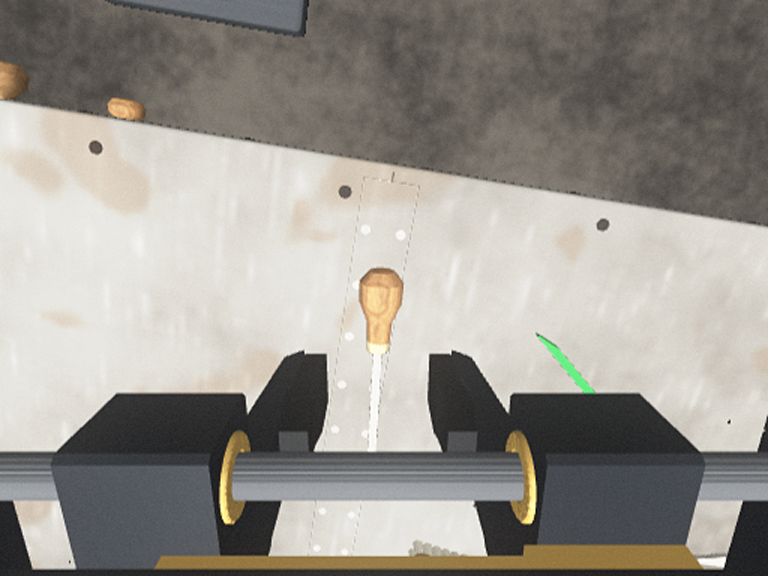

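play_rows --pt "0 0 0.02 0 0 2 -0.25" --pt "0 0 0.03 0 0 4 -0.25" --pt "0 0 0.03 0 0 5.5 -0.25" --pt "0 0 0.03 0 0 6.8 -0.25" --pt "0 0 0.03 0 0 7.1 -0.25" --pt "0 0 0.03 0 0 7.1 -1" --pt "0 0 0.03 0 0 7.1 -1" --pt "0 0 0.03 0 0 7.1 -1" --pt "0 0 0.03 0 0 7.1 -1" --pt "0 0 0.03 0 0 7.1 -1"

```text
time: 37.2
tool_pos: [407.5, 355.7, 5.3]
eef_rot: [[-0.992, -0.128, 0.002], [-0.128, 0.992, 0.001], [-0.002, 0.001, -1.0]]
ft_force: [-1.1, -1.2, 1.3]
finger_gap: 0.23
```

```bash
python3 - <<'E'
from h import *
s=st()
h=10.5-s["tool_pos"][2]
p,R=gp(place(0),-.125,.18,0,h)
print(h,p, rowR(p+[0,0,70],R))
E
```

```text
t 37.2 pos [407.5 355.7   5.3] yaw_y 1.699 z [ 0.002  0.001 -1.   ] q [ 0.67  0.27  2.08 -0.    0.79 -1.03] F [-1.1 -1.2  1.3] gap 20.2
5.157176241461435 [540.46433552 118.42996808  63.7632334 ] [0.024, -0.177, 0.253, -10.184, -25.221, -12.841]
```

play_rows --pt "0 0 0 0 0 -3 -1" --pt "0 0 0 0 0 -7 -1" --pt "0 0 0 0 0 -12 -1" --pt "0 0 0.04 -1 -4 -15 -1" --pt "0.01 -0.03 0.08 -3 -9 -15 -1" --pt "0.02 -0.08 0.14 -5 -14 -14.5 -1" --pt "0.02 -0.12 0.18 -7 -18 -14 -1" --pt "0.02 -0.15 0.22 -9 -22 -13.5 -1" --pt "0.024 -0.177 0.253 -10.2 -25.2 -12.9 -1" --pt "0.024 -0.177 0.253 -10.2 -25.2 -12.9 -1"

```text
time: 38.45
tool_pos: [540.3, 116.9, 133.6]
eef_rot: [[-0.976, 0.128, 0.176], [0.126, 0.992, -0.023], [-0.178, -0.0, -0.984]]
ft_force: [-0.9, 0.7, -1.0]
finger_gap: 0.229
```

```bash
python3 - <<'E'
from h import *
s=st()
p,R=gp(place(0),-.125,.18,0,5.2)
print(p, rowR(p+[0,0,2],R),rowR(p+[0,0,15],R))
w=env.camera("wrist");crop(w,0,0,512,384,1.5,"pics/w20.png")
E
```

```text
t 38.45 pos [540.3 116.9 133.6] yaw_y 1.442 z [ 0.176 -0.023 -0.984] q [ 0.2   0.02  2.09 -0.08  0.86 -1.19] F [-0.9  0.7 -1. ] gap 20.1
[540.47194242 118.42901224  63.72110152] [-0.001, -0.001, -0.003, 1.21, 0.161, 6.682] [-0.001, -0.001, -0.003, 0.979, 0.16, 5.403]
```

View pics/w20.png

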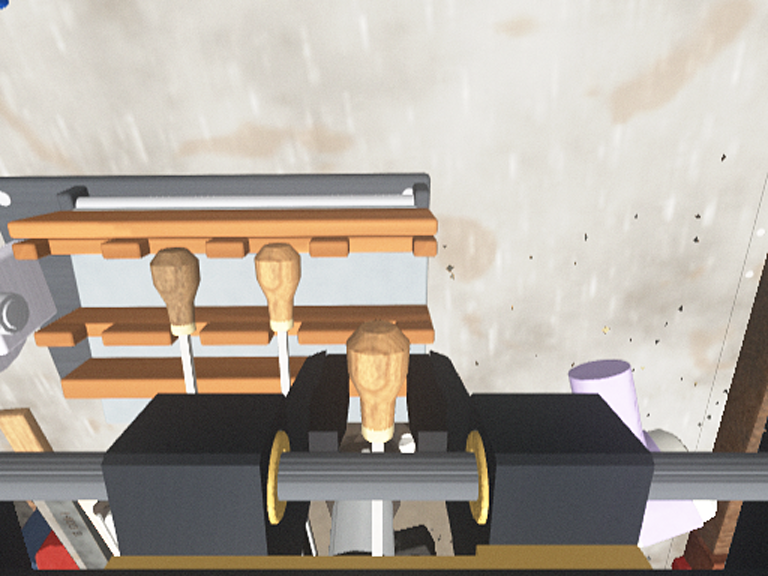

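play_rows --pt "0 0 0 0.3 0.1 2 -1" --pt "0 0 0 0.6 0.13 4 -1" --pt "0 0 0 0.98 0.16 5.4 -1" --pt "0 0 0 1.03 0.16 5.8 -1" --pt "0 0 0 1.13 0.13 6.2 -1" --pt "0 0 0 1.18 0.1 6.5 -1" --pt "0 0 0 1.23 0.1 6.8 -1" --pt "0 0 0 1.23 0.1 6.9 -1" --pt "0 0 0 1.23 0.1 6.9 -1" --pt "0 0 0 1.23 0.1 6.9 -1"

```text
time: 39.75
tool_pos: [540.6, 118.9, 64.0]
eef_rot: [[-0.976, 0.127, 0.177], [0.125, 0.992, -0.022], [-0.178, 0.0, -0.984]]
ft_force: [0.1, -0.4, -0.8]
finger_gap: 0.232
```

```bash
python3 - <<'E'
from h import *
s=st()
p,R=gp(place(0),-.125,.18,0,5.2)
print(p, rowR(p,R))
w=env.camera("wrist");crop(w,0,0,512,384,1.5,"pics/w21.png")
E
```

```text
t 39.75 pos [540.6 118.9  64. ] yaw_y 1.444 z [ 0.177 -0.022 -0.984] q [ 0.21  0.12  2.14 -0.09  0.71 -1.17] F [ 0.1 -0.4 -0.8] gap 20.4
[540.47194242 118.42901224  63.72110152] [-0.0, -0.001, -0.002, 0.011, -0.048, 0.025]
```

View pics/w21.png

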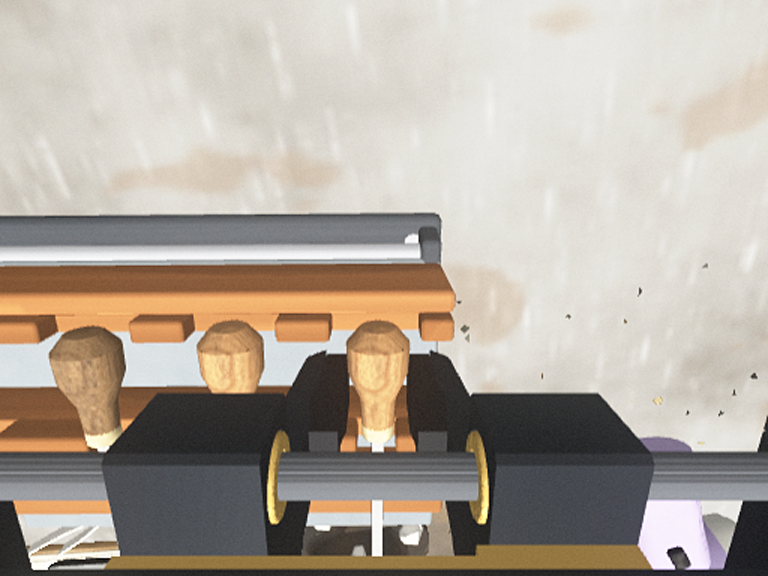

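play_rows --pt "0 0 0 0 -0.03 0.05 -1" --pt "0 0 0 0 -0.03 0.1 -1" --pt "0 0 0 0 -0.03 0.1 -1" --pt "0 0 0 0 -0.03 0.1 -0.42" --pt "0 0 0 0 -0.03 0.1 -0.42" --pt "0 0 0 0 -0.03 0.1 -0.42" --pt "0 0 0 0 -0.03 0.1 -0.42" --pt "0 0 0 0 -0.03 -1 -0.42" --pt "0 0 0 0 -0.03 -3 -0.42" --pt "0 0 0 0 -0.03 -6 -0.42"

```text
time: 41.05
tool_pos: [529.1, 119.8, 123.4]
eef_rot: [[-0.976, 0.127, 0.175], [0.125, 0.992, -0.023], [-0.177, -0.0, -0.984]]
ft_force: [0.3, -0.0, 0.7]
finger_gap: 0.28
```

play_rows --pt "0 0 0 0 0 -3 -0.42" --pt "0 0 0 0 0 -6 -0.42" --pt "0 0 0 1 -2 -9 -0.42" --pt "0 0 0 2 -4 -12 -0.42" --pt "0 0 0 2 -6 -12 -0.42" --pt "0 0 0 2 -7 -12 -0.42" --pt "0 0 0 2 -7 -12 -0.42" --pt "0 0 0 2 -7 -12 -0.42" --pt "0 0 0 2 -7 -12 -0.42" --pt "0 0 0 2 -7 -12 -0.42"

```text
time: 42.3
tool_pos: [479.7, 56.0, 237.6]
eef_rot: [[-0.977, 0.126, 0.174], [0.124, 0.992, -0.023], [-0.176, -0.0, -0.984]]
ft_force: [-0.3, 0.9, 0.1]
finger_gap: 0.288
```

```bash
python3 - <<'E'
from h import *
s=st()
w=env.camera("wrist");crop(w,0,0,512,384,1.5,"pics/w22.png");np.save("w22.npy",w,allow_pickle=True)
b=env.camera("side");crop(b,170,90,330,230,5,"pics/sd22.png")
for c in (w,b):
  for q in ("graver_a_handle","graver_c_handle"):
    print(q,[(round(d["score"],2),np.round(d["location"],1).tolist()) for d in env.mark_of(q,c)])
E
```

```text
t 42.3 pos [479.7  56.  237.6] yaw_y 1.444 z [ 0.174 -0.023 -0.984] q [ 0.09 -0.22  2.11 -0.04  1.08 -1.34] F [-0.3  0.9  0.1] gap 25.3
graver_a_handle [(0.82, [521.9, 28.3, 68.3])]
graver_c_handle [(0.74, [525.8, 73.3, 68.3])]
graver_a_handle [(0.67, [517.7, -29.1, 67.2]), (0.56, [524.5, 24.1, 68.8])]
graver_c_handle [(0.69, [529.3, 70.3, 70.2])]
```

View pics/w22.png

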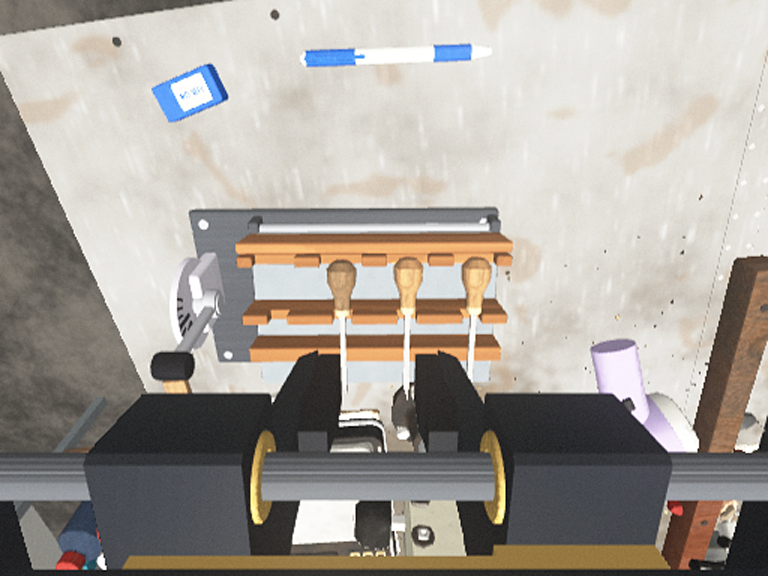

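View pics/sd22.png

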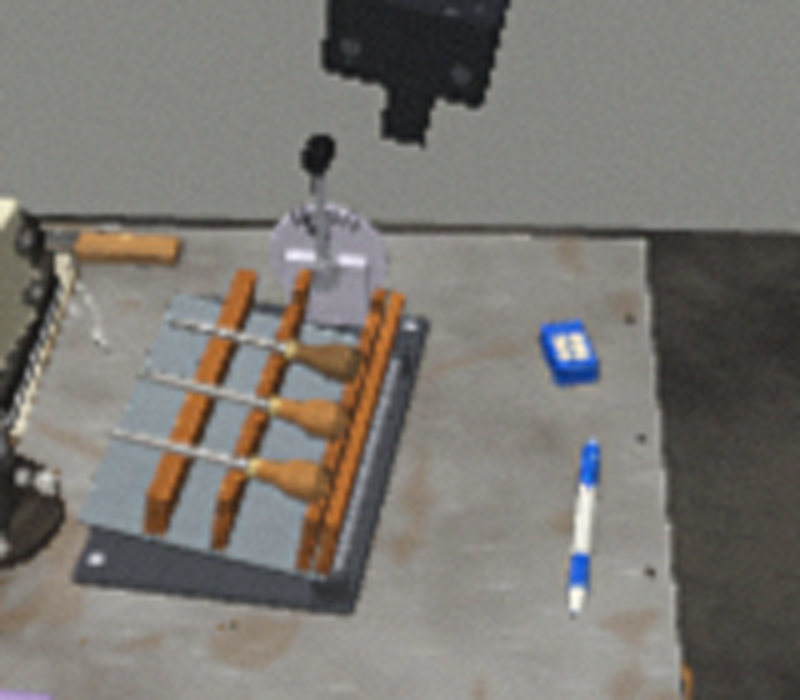

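```bash
python3 - <<'E'
from h import *
from collections import Counter
for n in("side","scene"):
    for i in range(6):
        c=env.camera(n)
        for q in("graver_b_handle","graver_d_handle"):
            print(n,q[7],[(round(d["score"],2),np.round(d["location"]).tolist()) for d in env.mark_of(q,c)],
              [(round(d["score"],2),np.argwhere(d["region"]).mean(0).round().tolist()) for d in env.silhouettes(q,c)])
print(env.read_state()["time"])
E
```

```text
side b [] []
side d [(0.6, [466.0, 509.0, 10.0]), (0.51, [516.0, -30.0, 68.0]), (0.43, [535.0, 119.0, 68.0])] [(0.62, [346.0, 253.0]), (0.55, [185.0, 229.0]), (0.2, [177.0, 218.0])]
side b [] [(0.38, [177.0, 219.0])]
side d [(0.65, [535.0, 122.0, 67.0]), (0.59, [465.0, 508.0, 11.0])] [(0.74, [184.0, 223.0]), (0.54, [346.0, 253.0])]
side b [] [(0.36, [176.0, 219.0])]
side d [(0.66, [536.0, 123.0, 67.0]), (0.66, [465.0, 507.0, 10.0])] [(0.64, [184.0, 223.0])]
side b [] []
side d [(0.71, [537.0, 122.0, 68.0]), (0.5, [466.0, 506.0, 13.0])] [(0.66, [346.0, 253.0]), (0.44, [185.0, 227.0])]
side b [(0.48, [532.0, 71.0, 71.0])] []
side d [(0.61, [463.0, 506.0, 13.0]), (0.56, [533.0, 123.0, 66.0])] [(0.72, [177.0, 218.0]), (0.63, [345.0, 254.0]), (0.46, [184.0, 223.0])]
side b [] []
side d [(0.74, [536.0, 123.0, 66.0]), (0.74, [464.0, 506.0, 8.0])] [(0.56, [345.0, 254.0]), (0.43, [183.0, 220.0])]
scene b [] []
scene d [(0.38, [467.0, 506.0, 9.0])] [(0.47, [157.0, 181.0])]
scene b [(0.28, [538.0, 113.0, 67.0]), (0.15, [532.0, 68.0, 66.0])] []
scene d [(0.51, [462.0, 506.0, 11.0]), (0.43, [537.0, 123.0, 73.0])] [(0.58, [200.0, 282.0]), (0.46, [159.0, 181.0]), (0.41, [235.0, 340.0])]
scene b [] []
scene d [(0.5, [535.0, 123.0, 73.0]), (0.46, [466.0, 506.0, 13.0])] [(0.46, [199.0, 283.0]), (0.39, [157.0, 181.0])]
scene b [(0.55, [525.0, 20.0, 66.0])] [(0.67, [220.0, 310.0])]
scene d [(0.62, [539.0, 122.0, 73.0])] [(0.47, [198.0, 284.0]), (0.45, [156.0, 181.0]), (0.17, [209.0, 295.0])]
scene b [] []
scene d [(0.53, [536.0, 122.0, 72.0]), (0.43, [465.0, 505.0, 10.0])] [(0.67, [199.0, 283.0]), (0.52, [159.0, 181.0])]
scene b [] []
scene d [(0.68, [384.0, 80.0, 1.0]), (0.59, [536.0, 123.0, 71.0]), (0.49, [464.0, 507.0, 10.0])] [(0.47, [221.0, 310.0]), (0.41, [160.0, 180.0])]
45.6
```

```bash
python3 - <<'E'
from h import *
s=st()
p=500*U-13*V+[0,0,200]; y=np.pi/2-.125
print(p,row(p,y))
E
```

```text
t 45.6 pos [479.7  55.6 237.9] yaw_y 1.444 z [ 0.175 -0.023 -0.984] q [ 0.09 -0.22  2.11 -0.04  1.08 -1.34] F [-0.1 -0.5  0.4] gap 25.6
[494.4789 -75.2486 200.    ] [-0.001, 0.177, -0.002, -2.408, -12.793, 4.292]
```

play_rows --pt "0 0.05 0 -1 -3 0 -1" --pt "0 0.1 0 -1.5 -6 1 -1" --pt "0 0.15 0 -2 -9 2 -1" --pt "0 0.177 0 -2.4 -12.8 3 -1" --pt "0 0.177 0 -2.4 -12.8 4.2 -1" --pt "0 0.177 0 -2.4 -12.8 4.3 -1" --pt "0 0.177 0 -2.4 -12.8 4.3 -1" --pt "0 0.177 0 -2.4 -12.8 4.3 -1" --pt "0 0.177 0 -2.4 -12.8 4.3 -1" --pt "0 0.177 0 -2.4 -12.8 4.3 -1"

```text
time: 46.85
tool_pos: [494.5, -75.0, 200.3]
eef_rot: [[-0.992, 0.126, 0.001], [0.126, 0.992, -0.001], [-0.001, -0.0, -1.0]]
ft_force: [-0.2, -0.2, -0.3]
finger_gap: 0.007
```

```bash
python3 - <<'E'
from h import *
s=st();y=np.pi/2-.125
for a in(500,515,525,530,535): print(a,row(a*U-13*V+[0,0,124],y))
E
```

```text
t 46.85 pos [494.5 -75.  200.3] yaw_y 1.444 z [ 0.001 -0.001 -1.   ] q [-0.2  -0.04  2.01 -0.    1.17 -1.64] F [-0.2 -0.2 -0.3] gap 0.6
500 [-0.0, 0.001, -0.002, 0.013, -0.018, 7.63]
515 [-0.0, 0.001, -0.002, -1.487, -0.015, 7.632]
525 [-0.0, 0.001, -0.002, -2.487, -0.013, 7.633]
530 [-0.0, 0.001, -0.002, -2.987, -0.012, 7.634]
535 [-0.0, 0.001, -0.002, -3.487, -0.012, 7.635]
```

play_rows --pt "0 0 0 0 0 3 -1" --pt "0 0 0 0 0 6 -1" --pt "0 0 0 0 0 7.6 -1" --pt "0 0 0 -0.8 0 7.6 -1" --pt "0 0 0 -1.6 0 7.6 -1" --pt "0 0 0 -2.2 0 7.6 -1" --pt "0 0 0 -2.5 0 7.5 -1" --pt "0 0 0 -2.8 0 7.4 -1" --pt "0 0 0 -3.0 0 7.4 -1" --pt "0 0 0 -3.0 0 7.4 -1"

```text
time: 48.1
tool_pos: [520.9, -78.5, 126.0]
eef_rot: [[-0.992, 0.126, -0.007], [0.126, 0.992, 0.0], [0.007, -0.001, -1.0]]
ft_force: [-11.2, 0.7, 5.7]
finger_gap: 0.004
```

```bash
python3 - <<'E'
from h import *
s=st();print((s["tool_pos"]@U).round(1))
b=env.camera("side");crop(b,170,90,330,230,5,"pics/sd23.png")
E
```

```text
t 48.1 pos [520.9 -78.5 126. ] yaw_y 1.444 z [-0.007  0.    -1.   ] q [-0.2   0.09  2.03 -0.    1.03 -1.64] F [-11.2   0.7   5.7] gap 0.4
526.6
```

View pics/sd23.png

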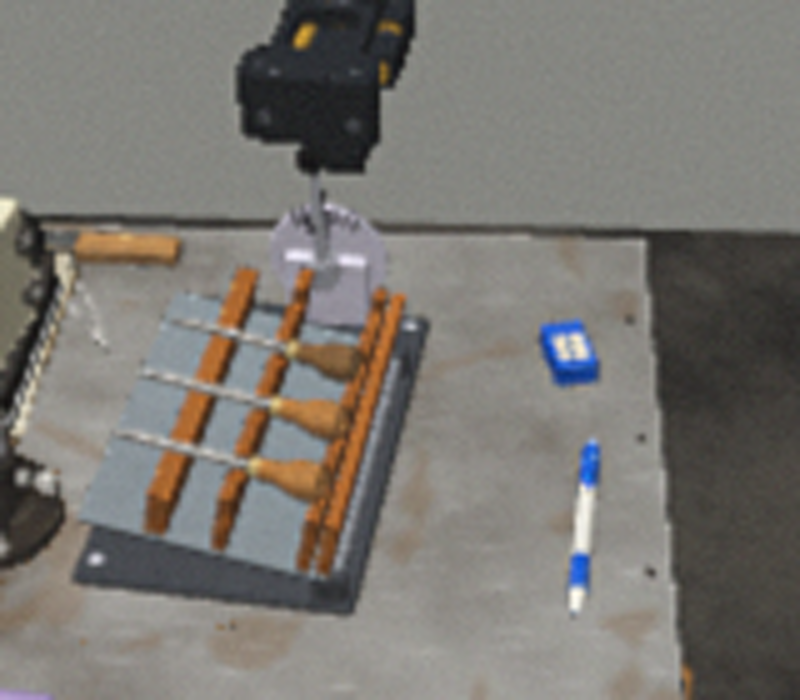

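play_rows --pt "0 0 0 -0.4 0 -0.1 -1" --pt "0 0 0 -0.6 0 -0.1 -1" --pt "0 0 0 -0.8 0 -0.1 -1" --pt "0 0 0 -0.9 0 -0.1 -1" --pt "0 0 0 -1.0 0 -0.1 -1" --pt "0 0 0 -1.1 0 -0.1 -1" --pt "0 0 0 -1.2 0 -0.1 -1" --pt "0 0 0 -1.25 0 -0.1 -1" --pt "0 0 0 -1.25 0 -0.1 -1" --pt "0 0 0 -1.25 0 -0.1 -1"

```text
time: 49.4
tool_pos: [530.7, -79.7, 126.4]
eef_rot: [[-0.992, 0.126, -0.013], [0.126, 0.992, 0.001], [0.013, -0.0, -1.0]]
ft_force: [-6.7, 0.7, 1.2]
finger_gap: 0.005
```

```bash
python3 - <<'E'
from h import *
s=st();print((s["tool_pos"]@U).round(1))
b=env.camera("side");crop(b,170,90,330,230,5,"pics/sd24.png")
E
```

```text
t 49.4 pos [530.7 -79.7 126.4] yaw_y 1.445 z [-0.013  0.001 -1.   ] q [-0.19  0.11  2.   -0.    1.04 -1.64] F [-6.7  0.7  1.2] gap 0.4
536.5
```

View pics/sd24.png

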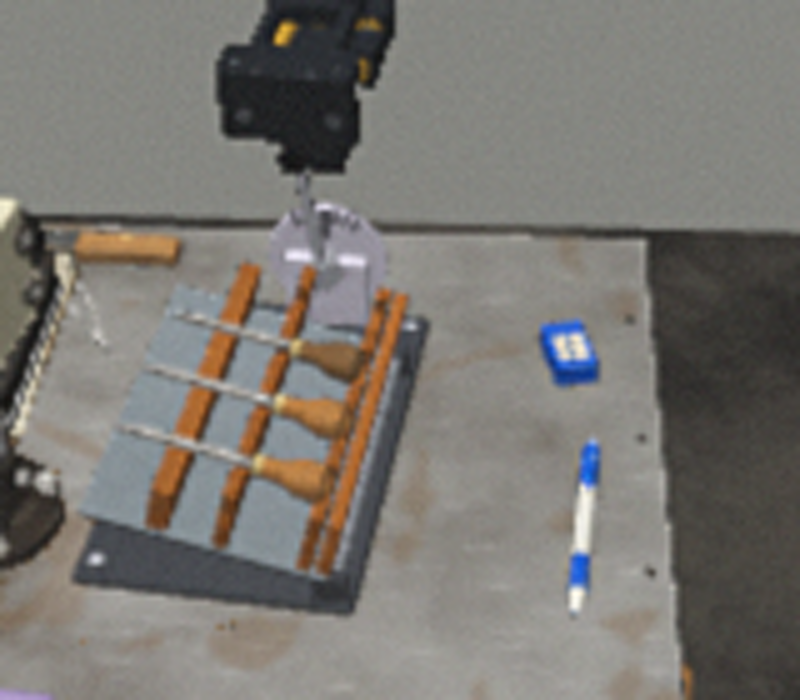

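play_rows --pt "0 0 0 0.5 0 0 -1" --pt "0 0 0 1.5 0 0 -1" --pt "0 0 0 3 0 0 -1" --pt "0 0 0 3.5 0 -2 -1" --pt "0 0 0 4 0 -5 -1" --pt "0 0 0 4 2 -8 -1" --pt "0 0 0 4 6 -11 -1" --pt "0 0 0 4 11 -12 -1" --pt "0 0 0 4 12 -12 -1" --pt "0 0 0 4 12 -12 -1"

```text
time: 50.7
tool_pos: [507.1, 44.5, 246.5]
eef_rot: [[-0.992, 0.124, -0.013], [0.124, 0.992, 0.001], [0.013, -0.001, -1.0]]
ft_force: [0.3, 0.2, -0.1]
finger_gap: 0.01
```

```bash
python3 - <<'E'
from h import *
s=st()
w=env.camera("wrist");crop(w,0,0,512,384,1.5,"pics/w25.png")
b=env.camera("side");crop(b,170,90,330,230,5,"pics/sd25.png")
a=env.camera("scene")
for c in (w,b,a):
    print([(round(d["score"],2),np.round(d["location"],1).tolist()) for q in("lever_tip","lever_pivot") for d in env.mark_of(q,c)])
y=np.pi/2-.125
print(row(510*U-13*V+[0,0,200],y))
E
```

```text
t 50.7 pos [507.1  44.5 246.5] yaw_y 1.446 z [-0.013  0.001 -1.   ] q [ 0.04 -0.05  1.93  0.    1.27 -1.41] F [ 0.3  0.2 -0.1] gap 0.9
[(0.97, [554.2, -81.9, 131.4]), (0.59, [535.8, -78.3, 55.8]), (0.29, [558.6, 44.1, 65.2])]
[(0.68, [553.4, -80.4, 133.4]), (0.26, [525.7, 69.8, 63.7]), (0.95, [538.3, -78.4, 52.3])]
[(0.54, [551.9, -82.5, 128.4]), (0.6, [540.1, -80.9, 47.1])]
[-0.001, -0.013, -0.002, -1.254, -11.957, 4.65]
```

View pics/sd25.png

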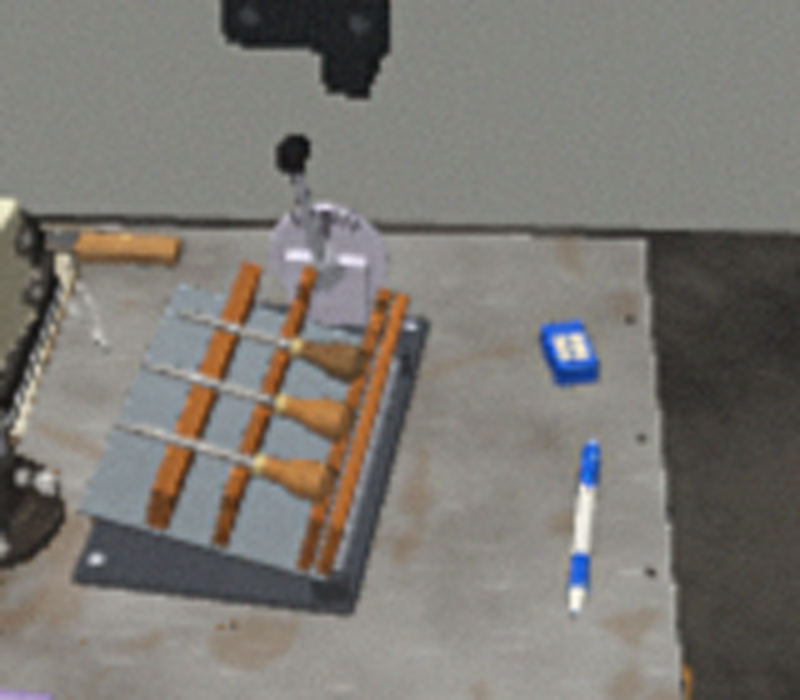

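View pics/w25.png

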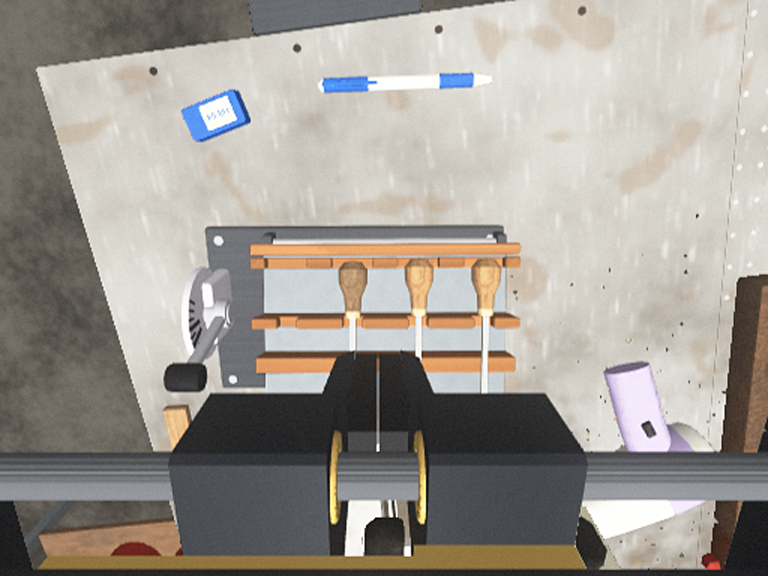

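play_rows --pt "0 -0.01 0 -0.3 -3 0 -1" --pt "0 -0.013 0 -0.6 -7 0 -1" --pt "0 -0.013 0 -1 -11 0 -1" --pt "0 -0.013 0 -1.2 -12 2 -1" --pt "0 -0.013 0 -1.2 -12 4.6 -1" --pt "0 -0.013 0 -1.2 -12 4.6 -1" --pt "0 -0.013 0 -1.2 -12 4.6 -1" --pt "0 -0.013 0 -1.2 -12 4.6 -1" --pt "0 -0.013 0 -1.2 -12 4.6 -1" --pt "0 -0.013 0 -1.2 -12 4.6 -1"

```text
time: 52.4
tool_pos: [504.2, -76.8, 201.1]
eef_rot: [[-0.992, 0.127, 0.001], [0.127, 0.992, -0.001], [-0.001, -0.001, -1.0]]
ft_force: [-0.2, -0.1, -0.9]
finger_gap: 0.005
```

```bash
python3 - <<'E'
from h import *
s=st();y=np.pi/2-.125
for a in(510,535,545,555): print(a,row(a*U-13*V+[0,0,120],y))
E
```

```text
t 52.4 pos [504.2 -76.8 201.1] yaw_y 1.444 z [ 0.001 -0.001 -1.   ] q [-0.2  -0.02  1.99 -0.    1.17 -1.64] F [-0.2 -0.1 -0.9] gap 0.5
510 [-0.001, 0.001, -0.002, -0.01, 0.037, 8.109]
535 [-0.001, 0.001, -0.002, -2.51, 0.042, 8.113]
545 [-0.001, 0.001, -0.002, -3.51, 0.044, 8.114]
555 [-0.001, 0.001, -0.002, -4.51, 0.046, 8.115]
```

play_rows --pt "0 0 0 0 0 3 -1" --pt "0 0 0 0 0 6 -1" --pt "0 0 0 0 0 8.0 -1" --pt "0 0 0 -1 0 8.1 -1" --pt "0 0 0 -2 0 8.1 -1" --pt "0 0 0 -2.8 0 8.1 -1" --pt "0 0 0 -3.2 0 8.1 -1" --pt "0 0 0 -3.5 0 8.1 -1" --pt "0 0 0 -3.7 0 8.1 -1" --pt "0 0 0 -3.7 0 8.1 -1"

```text
time: 53.65
tool_pos: [537.8, -81.1, 120.8]
eef_rot: [[-0.992, 0.126, -0.007], [0.126, 0.992, 0.0], [0.007, -0.001, -1.0]]
ft_force: [-12.7, 0.3, 8.7]
finger_gap: 0.005
```

```bash
python3 - <<'E'
from h import *
s=st();print((s["tool_pos"]@U).round(1))
E
```

```text
t 53.65 pos [537.8 -81.1 120.8] yaw_y 1.444 z [-0.007  0.    -1.   ] q [-0.19  0.13  2.   -0.    1.02 -1.64] F [-12.7   0.3   8.7] gap 0.5
543.7
```

play_rows --pt "0 0 0 -0.4 0 0 -1" --pt "0 0 0 -0.6 0 0.05 -1" --pt "0 0 0 -0.8 0 0.1 -1" --pt "0 0 0 -0.9 0 0.1 -1" --pt "0 0 0 -1.0 0 0.15 -1" --pt "0 0 0 -1.1 0 0.2 -1" --pt "0 0 0 -1.2 0 0.2 -1" --pt "0 0 0 -1.2 0 0.2 -1" --pt "0 0 0 -1.2 0 0.2 -1" --pt "0 0 0 -1.2 0 0.2 -1"

```text
time: 54.9
tool_pos: [548.1, -82.4, 118.8]
eef_rot: [[-0.992, 0.126, -0.011], [0.126, 0.992, 0.001], [0.011, -0.001, -1.0]]
ft_force: [-4.4, 1.4, 1.5]
finger_gap: 0.007
```

```bash
python3 - <<'E'
from h import *
s=st();print((s["tool_pos"]@U).round(1))
b=env.camera("side");crop(b,170,90,330,230,5,"pics/sd26.png")
E
```

```text
t 54.9 pos [548.1 -82.4 118.8] yaw_y 1.444 z [-0.011  0.001 -1.   ] q [-0.19  0.15  1.97 -0.    1.03 -1.64] F [-4.4  1.4  1.5] gap 0.6
554.1
```

View pics/sd26.png

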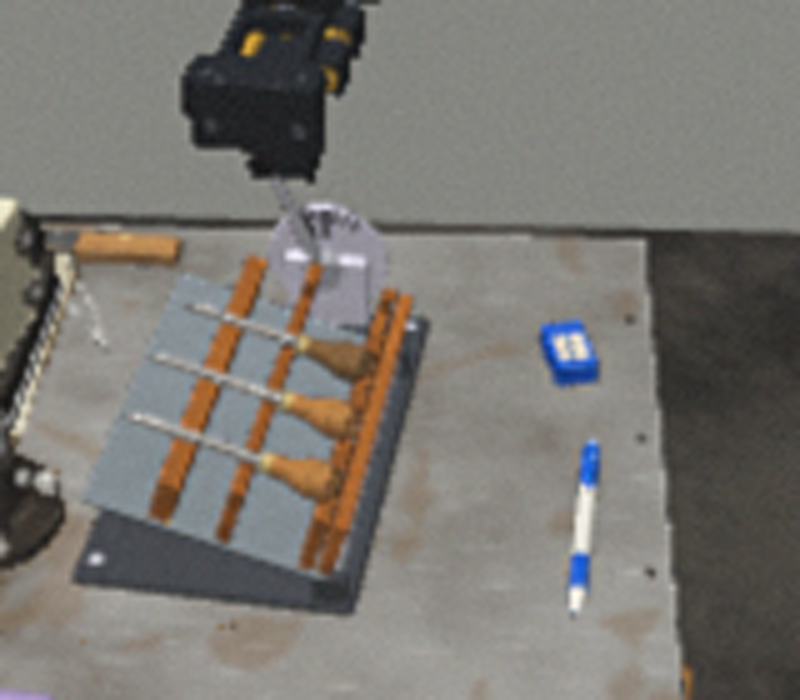

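Past half-way; the deck has tilted further and the gravers stay. Retreat and check.

play_rows --pt "0 0 0 0.5 0 0 -1" --pt "0 0 0 1.5 0 0 -1" --pt "0 0 0 3 0 0 -1" --pt "0 0 0 4.5 0 -1 -1" --pt "0 0 0 5.5 0 -4 -1" --pt "0 0 0 5.5 1 -7 -1" --pt "0 0 0 5.5 4 -11 -1" --pt "0 0 0 5.5 9 -13 -1" --pt "0 0 0 5.5 12 -13 -1" --pt "0 0 0 5.5 12 -13 -1"

```text
time: 56.2
tool_pos: [509.7, 44.9, 249.8]
eef_rot: [[-0.992, 0.123, -0.01], [0.123, 0.992, 0.001], [0.01, -0.0, -1.0]]
ft_force: [-0.7, -0.3, -0.4]
finger_gap: 0.008
```

```bash
python3 - <<'E'
from h import *
s=st()
w=env.camera("wrist");crop(w,0,0,512,384,1.5,"pics/w27.png")
b=env.camera("side");crop(b,170,90,330,230,5,"pics/sd27.png")
a=env.camera("scene")
for c in (w,b,a):
    print([(q[:8],round(d["score"],2),np.round(d["location"],1).tolist()) for q in("lever_tip","graver_a_handle","graver_c_handle","graver_d_handle","rest0") for d in env.mark_of(q,c)])
E
```

```text
t 56.2 pos [509.7  44.9 249.8] yaw_y 1.448 z [-0.01   0.001 -1.   ] q [ 0.04 -0.05  1.93  0.    1.27 -1.41] F [-0.7 -0.3 -0.4] gap 0.7
[('lever_ti', 0.84, [571.5, -83.3, 126.6]), ('lever_ti', 0.67, [516.1, 25.9, 71.2]), ('graver_a', 0.68, [515.0, 28.4, 70.0]), ('graver_a', 0.63, [522.5, 72.8, 72.5]), ('graver_c', 0.72, [521.7, 71.5, 64.8]), ('graver_d', 0.64, [536.5, 123.3, 69.4]), ('rest0', 0.94, [514.1, -24.4, 70.6]), ('rest0', 0.89, [523.5, 74.0, 70.1]), ('rest0', 0.82, [532.6, 119.0, 70.1]), ('rest0', 0.57, [517.5, 28.8, 72.8])]
[('lever_ti', 0.5, [568.6, -81.6, 127.8]), ('graver_a', 0.5, [519.3, 25.1, 71.7]), ('graver_c', 0.72, [523.4, 71.1, 72.7]), ('graver_c', 0.69, [510.7, -29.5, 74.0]), ('graver_d', 0.73, [466.2, 506.4, 10.6]), ('graver_d', 0.58, [526.6, 123.0, 66.3]), ('rest0', 0.83, [522.3, 74.4, 66.2]), ('rest0', 0.75, [511.3, -29.7, 73.0]), ('rest0', 0.66, [517.4, 25.9, 66.6]), ('rest0', 0.57, [534.5, 117.1, 73.3])]
[('lever_ti', 0.7, [567.0, -85.9, 124.2]), ('lever_ti', 0.16, [516.8, -20.9, 69.3]), ('graver_a', 0.65, [524.7, 22.5, 69.5]), ('graver_c', 0.47, [523.1, 73.6, 71.0]), ('graver_c', 0.28, [389.2, -64.3, -4.3]), ('graver_d', 0.53, [464.6, 504.4, 12.6]), ('graver_d', 0.47, [530.5, 122.4, 75.3]), ('graver_d', 0.18, [567.0, -84.9, 124.5]), ('rest0', 0.94, [519.5, 27.5, 68.6]), ('rest0', 0.88, [515.3, -25.9, 67.6]), ('rest0', 0.75, [532.8, 118.3, 70.5]), ('rest0', 0.56, [522.2, 70.1, 70.3])]
```

View pics/sd27.png

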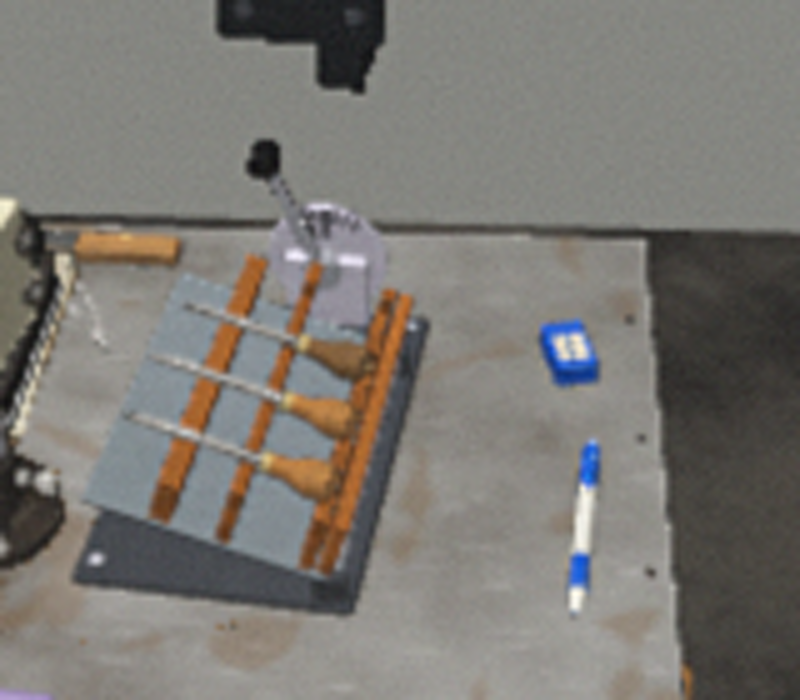

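View pics/w27.png

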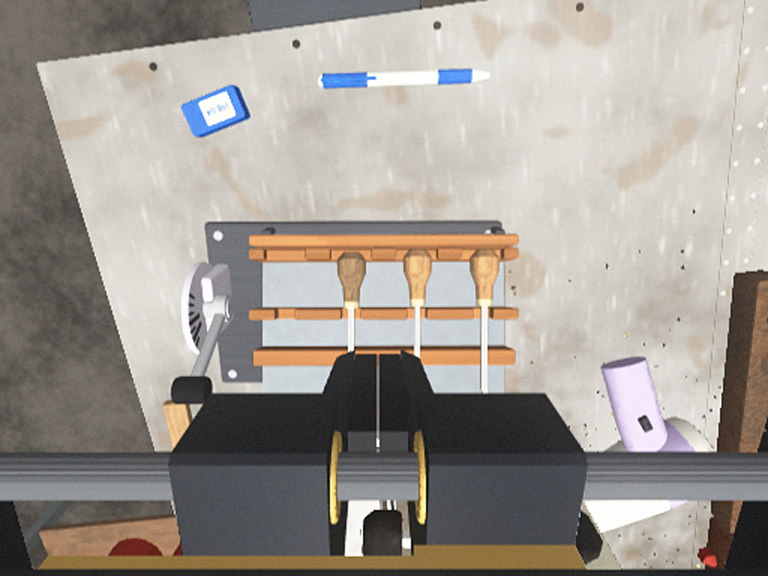

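```bash
python3 - <<'E'
from h import *
c=env.camera("side");print([(round(d["score"],2),np.round(d["location"],1).tolist()) for q in("graver_a_handle","graver_c_handle","pen","blue_box") for d in env.mark_of(q,c)])
print(env.hand_in());print(env.read_state()["time"])
E
```

```text
[(0.7, [517.0, 24.1, 69.4]), (0.55, [521.9, 72.9, 71.6]), (0.74, [492.9, 49.5, 69.6]), (0.46, [379.5, 79.0, -6.6]), (0.53, [392.5, -67.3, -1.4])]
the job is handed in; nothing more can be done
None
the job is handed in; nothing more can be done
```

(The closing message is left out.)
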